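# Wind up the pastry riser with its loose crank

### The arm

A 6-joint arm with a two-finger parallel gripper is mounted at the origin on a cart in front of the work surface, level with it; the furniture and walls round the work are solid. World frame = base frame: x ahead of the robot, y to its left, z up, the work surface at z = 0. Lengths are in m, angles in rad, forces in N, time in s.
With the tool pointing down it reaches from about 0.35 to 0.775 m from the base axis. Payload 7.3 kg.
Tool frame: the origin (TCP) lies at the very end of the fingers, on their centre line; the grasp point (between the pads) lies 19 mm behind it; x points along the fingers, y is the direction in which the jaws open and shut, and the axes are right-handed (so a half turn about x gives the same grasp; the last joint's range is limited). The gripper opens to 92 mm and grips with 3 to 60 N. Pads are 19 mm wide; open, the fingers measure 130 mm over their backs; the gripper's body (75 mm by 190 mm) begins 47 mm behind the grasp point.
Start: joints at [-1.282, 0.342, 1.524, -0, 1.275, -0.146], TCP at [0.221, -0.476, 0.227] pointing down, gripper open.
Joint ranges: [-2.53, 2.53], [-0.77, 2.02], [0.04, 2.7], [-1, 4.14], [0.28, 2.66], [-3.11, 3.11]. Speed limits (rad/s): [2.57, 2.57, 3.14, 3.14, 3.14, 3.14].

### API

Orientations are given as [roll, pitch, yaw] about the fixed x, y, z axes, in that order (R = Rz(yaw) Ry(pitch) Rx(roll)).
In Python, from cell import observe, vision, job gives the robot as it stands.
- The arm moves only by the tool send_rows, never from a script. Its argument "motion" is a list of rows, each an object with "hand": the opening, from -1 (shut) to 1 (fully open), so that 0 is half open; "slide": the shift along the tool's x, y, z in mm, a list of three; "spin": the turn about the tool's x in rad. In form: [{"hand": hand, "slide": [tx, ty, tz], "spin": spin}, ...]. A call has 1 to 8 rows; each row shifts and turns the pose as measured when the row begins, along the tool's axes as they then stand; what a row does not reach is not made up. A row lasts 1/10 s, in which the tool goes at most 50 mm and 8.59 degrees, less where a joint would pass 70% of its speed; a pose out of reach is approached as far as the arm can. A call with a gripper value outside its range is refused whole. The fingers move at their own pace and stop on an object; "grip_force" is the grip in N (left out, the last holds). Time passes only in rows, so rows that do not move let the fingers close. It gives the time, the measured TCP pose, the force and the opening at its end, in the units of the state.
- observe(): the state, without advancing time (a new reading comes with each control period).
- vision.read_camera(name): name is "scene" or "top"; returns a dict with "pixels" (480x640x3 uint8, blue, green, red), "range_z" (480x640 float32, m along the optical axis (not along the pixel's ray), 0 where there is no reading), "fx", "fy", "cx", "cy" (pixels), "distortion" ([k1, k2, p1, p2, k3] as OpenCV has them; the pictures are not rectified), "world_from_camera" (4x4, takes a point from camera to world coordinates). Camera axes: x right, y down, z forward; pixel columns grow to the right and rows downward; lengths in m; the calibration is good to about 2 mm. A picture is of the moment at which its call begins.
- job.hand_in(): hands the job in, once; it reports no verdict.
Trained networks look in a picture, given as the dict that the camera call returned (one of the last four; its "shot" number tells which), for a name from the list of things; names that differ only in an ending like _2 or _b are one class to them, and where a whole thing is asked for, a point or a joint stands for the part that bears it (a point fixed in the world has none). Each returns a list of dicts, best first, with "conf" (0 to 1); they miss things now and then, are a little off and sometimes report something else, mostly with a low value. They report only what shows in the picture. A call takes as long as a camera call. They do not tell look-alikes from the thing itself.
- vision.search_frame(picture, thing): "uv" ([column, row] in pixels, amid what is visible of it).
- vision.cut_out(picture, thing): "mask" (480x640 bool, what is visible of it) and "uv" ([column, row] in pixels, amid what is visible of it).
The state is a dict: "time": time; "qpos": joint angles; "qvel": joint speeds; "joint_efforts": joint torques, N m; "tool_pos": TCP position; "tool_rot": TCP orientation; "contact_force": force on the tool from outside, world axes, zero at the start; "torque": the same for the moment, N m; "opening": finger opening in m.
Only numpy, scipy, OpenCV 4.12 (cv2) and the standard library are available. Lean on these libraries where they do the work, as an engineer would, in place of code of your own. Each camera call takes 0.05 s, during which the arm holds its last target.

### The job

Fit the loose crank fully home on the square drive shaft of the pastry display riser, then wind it clockwise (seen from above) round full circles until the muffin plate has come all the way up against its upper stop. Leave the crank sitting fully home on the shaft, and do not disturb the bottle, the can or the espresso cup.

Things in the scene. Friction and masses are not known exactly. Their poses are not given: they have to be found in the camera images.
- crank: Loose crank, 0.24 kg, standing stably on its hub. Origin: centre of the hub's underside, the mouth of the socket; z up, x along the arm. Hub: dark block 40 x 40 mm, 46 mm high, faces square to x and y. Socket in the underside: square, 18 mm wide, 29 mm deep, sides parallel to the hub's faces. Aluminium arm 18 mm wide, 34 to 44 mm above the underside.
- knob (a point): Middle of the crank's upright red round knob, 75 mm along the crank's x axis and 65 mm above its underside. The knob is 22 mm in diameter, reaches from 45 to 85 mm above the crank's underside, and spins freely on the arm.
- riser: Fixed pastry riser: white box with wooden top, 130 mm along its x, top 63 mm above the counter. Origin on the counter below the drive shaft's axis; the box runs from 65 mm on its -y side to 245 mm on its +y side, the plate's column stands 190 mm along +y. A black arrow shows the winding direction.
- shaft_seat (a point): Centre of the round brass shoulder (46 mm in diameter) at the foot of the upright shaft, 75 mm above the counter; z up, x and y square to the shaft's flats, turning with it. Shaft: steel, 16 mm square, 24 mm high, last 5 mm tapered to 10 mm. The crank fits in four positions a quarter turn apart; it is home when its underside rests on the shoulder, its origin at this point.
- drive_shaft (a joint): Angle of the shaft in rad, growing clockwise from above; stiff against 0.12 N m of friction, stays where it is left. Starts between 0 and 1.3 (plate low); hard stop at 14.0 (plate fully up), more than two full turns.
- plate_top (a point): Centre of the top of the white round plate (124 mm in diameter) with a muffin (85 mm wide, 73 mm high) fixed on it. It rises 4.5 mm per rad of the shaft: 110 mm above the counter at 0, 173 mm at the stop.
- juice_bottle: Bottle with red cap, 71 mm in diameter, 205 mm high, bystander. Origin under its centre.
- drink_can: Green and white can, 66 mm in diameter, 168 mm high, bystander. Origin under its centre.
- espresso_cup: Small white cup with a pink band, 60 x 87 x 56 mm high including the handle, bystander. Origin under its middle, handle towards its -y.
There are look-alikes about, which are no part of the job. Leave any purple look-alike of the crank alone.

How it is judged:
By the outcome, as a careful person would: the job done as asked, in the order asked, and still so for the second after the job is handed in, with the robot touching nothing.
It also fails if it takes over 70 s, if anything falls off the work surface, if the arm or the gripper's body presses on something with over 40 N, if the wrist force passes 120 N, or if a joint passes its speed limit or range.

## Working session

There is one attempt and no reset: what is moved stays moved. The work goes in short steps, Python scripts to look and compute and a tool call to move; the robot and the scene stay as the last step left them, time stands still between calls to the robot, and variables do not carry over. Pictures are saved under pics/ and viewed, and the job is handed in when it is done.

Besides the shell and the picture viewer there is one more tool, called after "Call:" as a command line: name --argument value ..., lists and objects as JSON in quotes. send_rows: Moves the arm, as the interface text tells. Its arguments: {"type":"object","properties":{"motion":{"type":"array","items":{"type":"object","properties":{"hand":{"type":"number"},"slide":{"type":"array","items":{"type":"number"}},"spin":{"type":"number"}}}},"grip_force":{"type":"number"}},"required":["motion"]}

```bash
ls; mkdir -p pics
cat > h.py <<'E'
import numpy as np, cv2
from cell import observe, vision, job
def shot(name):
    return vision.read_camera(name)
def K(p): return np.array([[p['fx'],0,p['cx']],[0,p['fy'],p['cy']],[0,0,1.]])
def world(p,uv,z=None):
    uv=np.atleast_2d(np.array(uv,float))
    n=cv2.undistortPoints(uv.reshape(-1,1,2),K(p),np.array(p['distortion'])).reshape(-1,2)
    T=np.array(p['world_from_camera'])
    if z is None:
        d=np.array([p['range_z'][int(round(v)),int(round(u))] for u,v in uv])
        c=np.c_[n*d[:,None],d]
        return c@T[:3,:3].T+T[:3,3]
    r=np.c_[n,np.ones(len(n))]@T[:3,:3].T
    s=(z-T[2,3])/r[:,2]
    return T[:3,3]+r*s[:,None]
def proj(p,X):
    T=np.linalg.inv(np.array(p['world_from_camera']));
    X=np.atleast_2d(X)@T[:3,:3].T+T[:3,3]
    r,_=cv2.projectPoints(X.reshape(-1,1,3),np.zeros(3),np.zeros(3),K(p),np.array(p['distortion']))
    return r.reshape(-1,2)
E
python3 - <<'E'
from h import *
s=observe(); print(s)
for n in ['scene','top']:
    p=shot(n); cv2.imwrite(f'pics/{n}0.png',p['pixels']); print(n,np.array(p['world_from_camera']).round(3).tolist(),p['fx'],p['distortion'])
    for t in ['crank','knob','riser','shaft_seat','drive_shaft','plate_top','juice_bottle','drink_can','espresso_cup']:
        try:
            for d in vision.search_frame(p,t)[:4]: print(t,round(d['conf'],2),np.round(d['uv'],1), world(p,d['uv']).round(3))
        except Exception as e: print(t,e)
E
```

```text
pics
{'time': 0.0, 'qpos': array([-1.28200247e+00,  3.42705257e-01,  1.52504749e+00, -5.05417002e-06,
        1.27537205e+00, -1.45978925e-01]), 'qvel': array([-0.00014345, -0.00090544, -0.001014  ,  0.00019785,  0.00166209,
       -0.00075201]), 'joint_efforts': array([ 7.91215480e-04, -4.31245673e+01, -2.44217294e+01,  7.18318066e-02,
        5.59844601e-02, -1.25482152e-04]), 'tool_pos': array([ 0.22104199, -0.47574276,  0.22604339]), 'tool_rot': array([-1.71362089,  1.56926417,  1.86274602]), 'contact_force': array([ 0.27373883, -0.73179951,  0.92198542]), 'torque': array([ 0.01849659,  0.01738466, -0.01013401]), 'opening': 0.09214675964678436}
scene [[-0.791, -0.403, 0.46, 0.183], [-0.611, 0.504, -0.61, 0.56], [0.014, -0.764, -0.645, 0.667], [0.0, 0.0, 0.0, 1.0]] 445.84398400767805 [-0.0777821  0.         0.         0.         0.       ]
crank 0.91 [362.1 232.4] [[ 0.571 -0.119  0.047]]
crank 0.6 [401.1 213.5] [[ 0.537 -0.234  0.048]]
knob 0.78 [405.3 211.8] [[ 0.533 -0.247  0.048]]
knob 0.67 [365.3 235.8] [[ 0.56  -0.115  0.045]]
riser 0.8 [280.  326.6] [[0.497 0.237 0.117]]
sh
[... 644 characters left out ...]
9.7 253.6] [[ 0.568 -0.117  0.051]]
crank 0.66 [452.5 274.8] [[ 0.529 -0.246  0.047]]
knob 0.94 [389.4 254. ] [[ 0.569 -0.117  0.044]]
knob 0.81 [453.1 271.6] [[ 0.535 -0.247  0.05 ]]
knob 0.66 [363.2 338.7] [[ 0.395 -0.066  0.035]]
knob 0.21 [292.1 273.6] [[0.516 0.08  0.098]]
riser 0.74 [243.8 269.9] [[0.525 0.179 0.065]]
shaft_seat 0.66 [292.9 270.1] [[0.522 0.078 0.103]]
drive_shaft 0.78 [291.4 274.6] [[0.515 0.081 0.092]]
plate_top 0.98 [189.2 262.8] [[0.521 0.263 0.183]]
juice_bottle 0.79 [297.6 131.4] [[0.784 0.076 0.164]]
drink_can 0.79 [372.9 148.8] [[ 0.753 -0.069  0.164]]
espresso_cup 0.76 [362.6 339.4] [[ 0.394 -0.065  0.035]]
espresso_cup 0.21 [189.4 263.5] [[0.519 0.262 0.185]]
```

View pics/scene0.png

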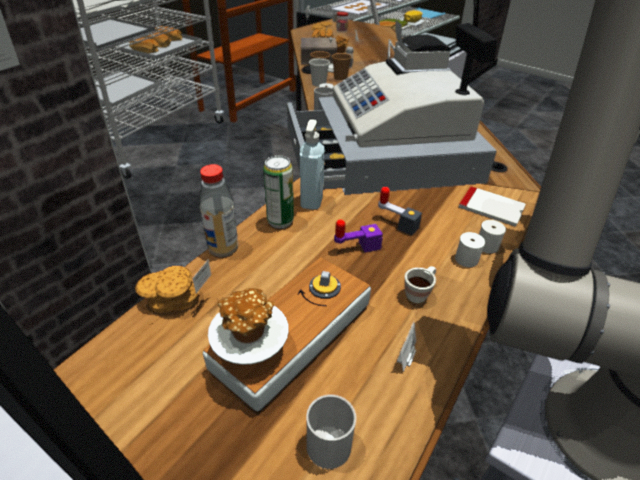

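View pics/top0.png

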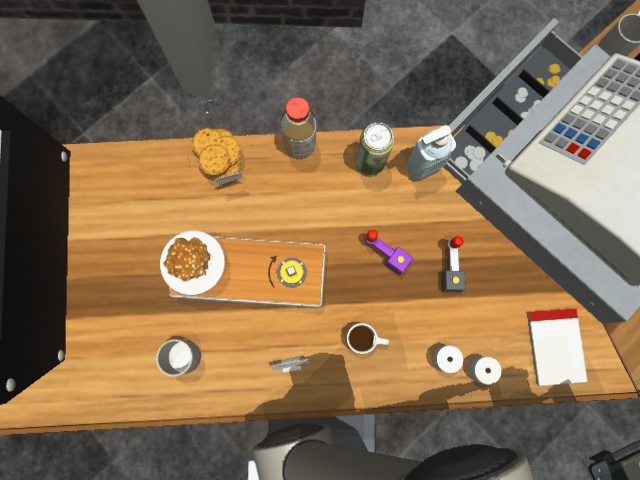

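Run:
```python
import cv2, numpy as np
a=cv2.imread('pics/scene0.png');b=cv2.imread('pics/top0.png')
cv2.imwrite('pics/c0.png',np.hstack([cv2.resize(a[180:330,300:450],(400,400),interpolation=2),cv2.resize(b[200:350,330:480],(400,400),interpolation=2)]))
cv2.imwrite('pics/c1.png',np.hstack([cv2.resize(a[240:340,270:370],(400,400),interpolation=2),cv2.resize(b[220:320,240:340],(400,400),interpolation=2)]))
```

```text
(no output)
```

View pics/c0.png

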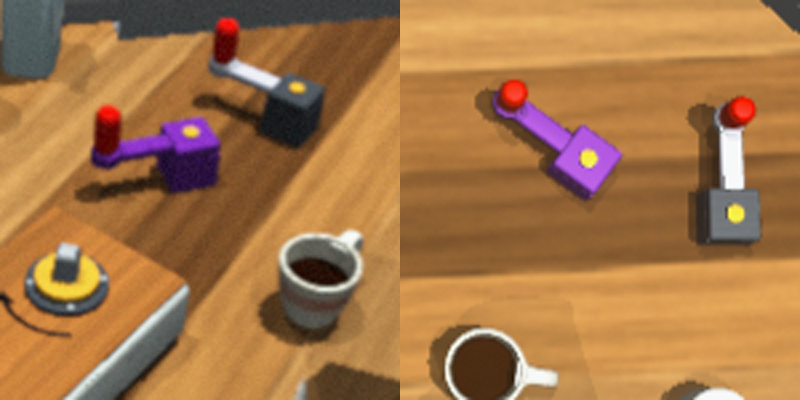

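View pics/c1.png

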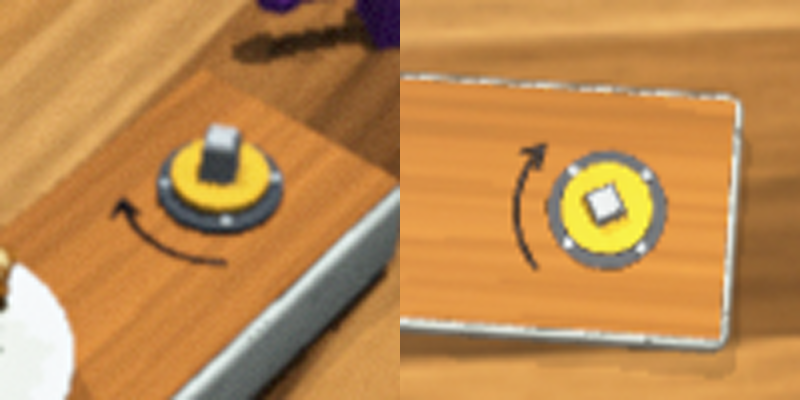

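Candidates for the crank: the purple look-alike at scene (362,232) / top (395,255), which I leave alone, and the dark-hub crank with aluminium arm at scene (405,215) / top (455,275). The crop confirms the dark one is mine. Next I measure it precisely.

```bash
cat > m.py <<'E'
from h import *
def pts(p,m):
    v,u=np.nonzero(m&(p['range_z']>0)); return np.c_[u,v],world(p,np.c_[u,v])
def yellow(p,c,r):
    hsv=cv2.cvtColor(p['pixels'],cv2.COLOR_BGR2HSV)
    m=(hsv[...,0]>20)&(hsv[...,0]<35)&(hsv[...,1]>170)&(hsv[...,2]>120)
    u,v=np.meshgrid(range(640),range(480)); return m&(np.hypot(u-c[0],v-c[1])<r)
E
python3 - <<'E'
from m import *
for n in ['top','scene']:
    p=shot(n)
    c={'top':(455,275),'scene':(408,215)}[n]
    for t in ['crank','drive_shaft','plate_top','riser']:
        for d in vision.cut_out(p,t)[:3]:
            uv,X=pts(p,d['mask'])
            print(n,t,round(d['conf'],2),np.round(d['uv'],1),len(X),X.mean(0).round(4),X.min(0).round(3),X.max(0).round(3))
            if t=='crank':
                X=X[np.isfinite(X).all(1)]
                h=X[(X[:,2]>.043)&(X[:,2]<.0485)]
                r=cv2.minAreaRect((h[:,:2]*1000).astype(np.float32)); print('   z43-48',len(h),r)
                k=X[X[:,2]>.075]; print('   knob top',len(k),k.mean(0).round(4))
                h=X[(X[:,2]>.036)&(X[:,2]<.044)]; print('  arm',len(h),cv2.fitLine((h[:,:2]*1000).astype(np.float32),2,0,.01,.01).ravel() if len(h)>3 else '')
    # hub cap yellow
    m=yellow(p,c,20); v,u=np.nonzero(m); print('cap',len(u),u.mean(),v.mean(),world(p,[u.mean(),v.mean()],.046).round(4))
    c2={'top':(292,272),'scene':(325,282)}[n]
    m=yellow(p,c2,25); v,u=np.nonzero(m); ctr,ax,ang=cv2.fitEllipse(cv2.convexHull(np.c_[u,v].astype(np.float32)))
    print('brass',len(u),ctr,ax,world(p,ctr,.075).round(4))
E
```

```text
top crank 0.98 [392.4 251.8] 771 [ 0.5703 -0.116   0.0488] [ 0.531 -0.16  -0.003] [ 0.611 -0.066  0.092]
   z43-48 361 ((577.0450439453125, -111.87516784667969), (105.41560363769531, 39.89181900024414), 53.151268005371094)
   knob top 91 [ 0.5995 -0.0768  0.0856]
  arm 106 [   0.6579        0.75310534  570.10016    -114.29289   ]
top crank 0.86 [452.8 276.3] 754 [ 0.5384 -0.2475  0.0487] [ 0.498 -0.274 -0.003] [ 0.601 -0.23   0.09 ]
   z43-48 343 ((549.2587890625, -251.3627471923828), (40.15009307861328, 103.68876647949219), 89.02197265625)
   knob top 73 [ 0.5907 -0.2469  0.0849]
  arm 105 [ 9.9802244e-01 -6.2858537e-02  5.3727783e+02 -2.4716321e+02]
top crank 0.42 [362.5 339.7] 724 [ 0.3947 -0.0663  0.0407] [ 0.369 -0.113 -0.002] [ 0.422 -0.032  0.063]
   z43-48 15 ((390.3475036621094, -70.16166687011719), (72.00516510009766, 49.62459182739258), 56.59852981567383)
   knob top 0 [nan nan nan]
  arm 213 [ 1.5704259e-01  9.8759180e-01  3.9706680e+02 -6.1647243e+01]
top drive_shaft 0.67 [289.9 273.1] 358 [0.5208 0.0824 0.0813] [0.5   0.063 0.072] [0.542 0.103 0.105]
top plate_top 0.84 
[... 809 characters left out ...]
.795279502868652)
   knob top 64 [ 0.5921 -0.245   0.0838]
  arm 101 [ 9.9786913e-01 -6.5246709e-02  5.4448206e+02 -2.3842165e+02]
scene drive_shaft 0.74 [325.2 282.8] 399 [0.5209 0.088  0.0817] [0.501 0.061 0.068] [0.552 0.106 0.104]
scene plate_top 0.78 [249.9 325.2] 4556 [0.5192 0.2829 0.142 ] [ 0.469  0.119 -0.   ] [0.702 0.334 0.192]
scene riser 0.8 [278.3 326.2] 13746 [0.5085 0.2171 0.0864] [ 0.456 -0.034  0.001] [0.597 0.334 0.192]
cap 11 410.8181818181818 212.54545454545453 [[ 0.522  -0.2553  0.046 ]]
brass 224 (324.69012451171875, 283.1208801269531) (18.22399139404297, 23.50235939025879) [[0.5243 0.0828 0.075 ]]<stdin>:13: RuntimeWarning: Mean of empty slice.
  ret = um.true_divide(
```

```bash
cat > fit.py <<'E'
from m import *
from scipy.optimize import minimize
from scipy.ndimage import map_coordinates
S=8
def sq(x,y,a,w,z):
    c,s=np.cos(a),np.sin(a); q=np.array([[1,1],[-1,1],[-1,-1],[1,-1]])*w/2
    return np.c_[x+c*q[:,0]-s*q[:,1],y+s*q[:,0]+c*q[:,1],np.full(4,z)]
def gradmag(p):
    im=cv2.GaussianBlur(p['pixels'],(0,0),.7).astype(np.float32)
    gx=cv2.Sobel(im,-1,1,0);gy=cv2.Sobel(im,-1,0,1); return np.sqrt((gx**2+gy**2).max(2))
def edgescore(g,p,A,B,n=25):
    t=np.linspace(.08,.92,n)[:,None]; uv=proj(p,A+(B-A)*t); return map_coordinates(g,[uv[:,1],uv[:,0]],order=1).mean()
def loop(g,p,Q): return sum(edgescore(g,p,Q[i],Q[(i+1)%4]) for i in range(4))/4
def over(p,polys,c,h,fn,k=8):
    u0,v0=c[0]-h,c[1]-h
    im=cv2.resize(p['pixels'][v0:v0+2*h,u0:u0+2*h],None,fx=k,fy=k,interpolation=cv2.INTER_CUBIC)
    for q in polys: cv2.polylines(im,[np.round((proj(p,q)-[u0,v0]+.5)*k).astype(np.int32)],True,(255,0,255),1)
    return im
def arm(x,y,a):
    c,s=np.cos(a),np.sin(a); q=np.array([[.02,.009],[.066,.009],[.066,-.009],[.02,-.009]])
    return np.c_[x+c*q[:,0]-s*q[:,1],y+s*q[:,0]+c*q[:,1],np.full(4,.044)]
E
python3 - <<'E'
from fit import *
P={n:shot(n) for n in ['top','scene']}; G={n:gradmag(P[n]) for n in P}
def cost(q,ns):
    x,y,a=q[0]/1000,q[1]/1000,np.radians(q[2])
    s=0
    for n in ns:
        s+=loop(G[n],P[n],sq(x,y,a,.040,.046)); Q=arm(x,y,a); s+=.5*(edgescore(G[n],P[n],Q[0],Q[1])+edgescore(G[n],P[n],Q[2],Q[3]))
    return -s
from scipy.optimize import differential_evolution as DE
for ns in (['top'],['scene'],['top','scene']):
    r=DE(cost,[(508,530),(-262,-240),(-20,15)],args=(ns,),seed=1); print('crank',ns,r.x.round(2),r.fun)
qc=r.x
x,y,a=qc[0]/1000,qc[1]/1000,np.radians(qc[2])
I=[over(P['top'],[sq(x,y,a,.04,.046),sq(x,y,a,.04,0),arm(x,y,a)],(455,270),25,0),over(P['scene'],[sq(x,y,a,.04,.046),sq(x,y,a,.04,0),arm(x,y,a)],(403,212),25,0)]
cv2.imwrite('pics/ovc.png',np.hstack(I))
# shaft
def yel(p):
    hsv=cv2.cvtColor(p['pixels'],cv2.COLOR_BGR2HSV); return ((hsv[...,1]<110)).astype(float), hsv
def sil(p,x,y,a,c,h):
    Q=np.r_[sq(x,y,a,.016,.075),sq(x,y,a,.016,.094),sq(x,y,a,.010,.099)]
    u0,v0=c[0]-h,c[1]-h
    hull=cv2.convexHull(((proj(p,Q)-[u0,v0]+.5)*S).astype(np.float32))
    m=np.zeros((2*h*S,2*h*S),np.uint8); cv2.fillConvexPoly(m,np.round(hull*16).astype(np.int32),255,shift=4)
    return cv2.resize(m,(2*h,2*h),interpolation=cv2.INTER_AREA)/255.
C={'top':(292,271),'scene':(325,281)}; h=10
def yness(p,c):
    im=p['pixels'][c[1]-h:c[1]+h,c[0]-h:c[0]+h].astype(float); s=1-im[...,0]/np.maximum(im[...,2],1)  # blue/red
    return np.clip((.75-s)/.55,0,1)
Y={n:yness(P[n],C[n]) for n in P}
W={n:(np.hypot(*np.meshgrid(np.arange(-h,h),np.arange(-h,h)))<(9)) for n in P}
def cs(q,ns):
    return sum((((sil(P[n],q[0]/1000,q[1]/1000,np.radians(q[2]),C[n],h)-Y[n])**2)*W[n]).sum() for n in ns)
for ns in (['top'],['scene'],['top','scene']):
    r=DE(cs,[(515,531),(75,91),(-45,45)],args=(ns,),seed=1); print('shaft sil',ns,r.x.round(2),r.fun)
qs=r.x
def ce(q,ns):
    x,y,a=q[0]/1000,q[1]/1000,np.radians(q[2]); return -sum(loop(G[n],P[n],sq(x,y,a,.010,.099)) for n in ns)
for ns in (['top'],['scene'],['top','scene']):
    r=DE(ce,[(qs[0]-3,qs[0]+3),(qs[1]-3,qs[1]+3),(-45,45)],args=(ns,),seed=1); print('shaft edge',ns,r.x.round(2),r.fun)
x,y,a=qs[0]/1000,qs[1]/1000,np.radians(qs[2])
pl=[sq(x,y,a,.016,.075),sq(x,y,a,.016,.094),sq(x,y,a,.010,.099)]
cv2.imwrite('pics/ovs.png',np.hstack([over(P[n],pl,C[n],14,0,14) for n in P]))
for n in P: print((Y[n]*9).round().astype(int)[2:18,2:18])
E
```

```text
crank ['top'] [ 519.34 -252.4     2.2 ] -776.78369140625
crank ['scene'] [ 520.91 -252.29    0.68] -633.758544921875
crank ['top', 'scene'] [ 519.93 -252.57    2.41] -1396.5757
shaft sil ['top'] [523.77  82.96  26.25] 2.2081618653696946
shaft sil ['scene'] [526.64  80.36  32.4 ] 1.7270836904005296
shaft sil ['top', 'scene'] [524.49  82.74  29.88] 13.07171733251701
shaft edge ['top'] [522.63  83.05   4.32] -370.9189758300781
shaft edge ['scene'] [526.16  81.2   40.87] -329.59027099609375
shaft edge ['top', 'scene'] [523.76  83.18 -40.95] -681.557373046875
[[6 1 0 0 0 0 0 0 1 0 1 1 1 1 1 3]
 [1 0 0 0 0 0 0 0 0 0 1 1 1 1 0 1]
 [1 0 0 0 1 0 0 1 3 2 1 0 1 1 0 0]
 [1 0 0 0 1 1 3 7 9 7 1 0 1 1 1 0]
 [0 0 0 2 6 9 9 9 9 9 2 1 1 1 1 0]
 [0 0 3 9 9 9 9 9 9 9 7 1 1 1 1 1]
 [1 0 7 9 9 9 9 9 9 9 9 2 1 1 1 1]
 [0 0 1 9 9 9 9 9 9 9 9 7 1 1 1 1]
 [0 0 0 8 9 9 9 9 9 9 9 9 2 1 1 1]
 [1 1 0 3 9 9 9 9 9 9 9 9 4 1 1 1]
 [1 1 0 1 9 9 9 9 9 9 9 6 3 1 1 1]
 [1 1 1 0 4 9 9 9 9 6 6 2 1 1 1 1]
 [1 1 1 0 1 9 9 6 3 2 1 0 0 0 1 1]
 [1 1 1 0 0 3 3 2 0 0 0 0 0 1 1 1]
 [1 1 1 0 1 1 0 0 0 0 0 1 1 1 1 1]
 [1 1 1 1 1 1 0 0 0 1 1 1 1 1 1 1]]
[[1 1 1 1 7 9 9 9 9 9 9 9 9 3 1 1]
 [1 1 1 2 9 9 9 9 9 9 9 9 9 3 1 0]
 [2 1 1 3 9 9 9 9 9 9 9 9 9 3 1 1]
 [2 1 1 2 9 9 9 9 9 9 9 9 8 2 1 2]
 [1 1 0 3 9 9 9 9 9 9 9 9 7 1 0 1]
 [0 0 0 2 9 9 9 9 9 9 9 9 5 1 0 0]
 [0 0 0 3 9 9 9 9 9 9 9 9 5 1 1 0]
 [0 0 0 3 9 9 9 9 9 9 9 9 5 1 0 0]
 [1 0 0 5 9 9 9 9 9 9 9 9 5 1 0 1]
 [0 0 0 7 9 9 9 9 9 9 9 9 3 0 0 0]
 [0 0 0 8 9 9 9 9 9 9 9 7 2 0 0 0]
 [0 0 0 7 9 9 9 9 9 9 9 6 1 0 0 0]
 [1 0 0 1 2 3 4 5 9 8 6 3 0 0 0 0]
 [1 0 0 0 0 0 0 1 0 1 1 1 0 0 0 0]
 [0 0 1 0 0 0 0 0 0 0 0 0 0 0 0 1]
 [0 0 1 0 1 0 0 1 0 0 1 0 0 0 0 1]]
```

View pics/ovc.png

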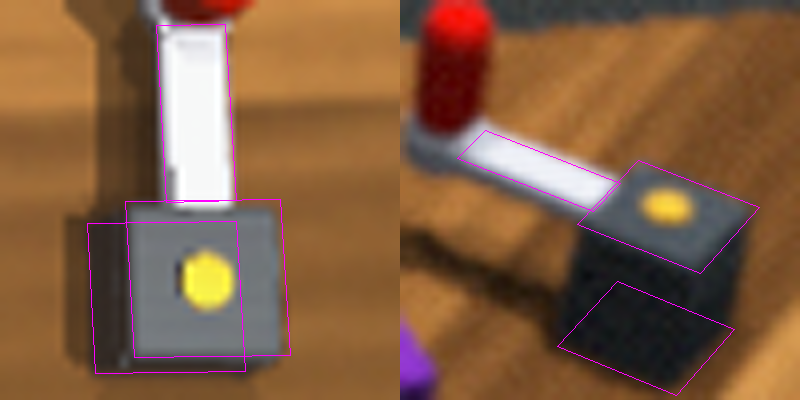

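View pics/ovs.png

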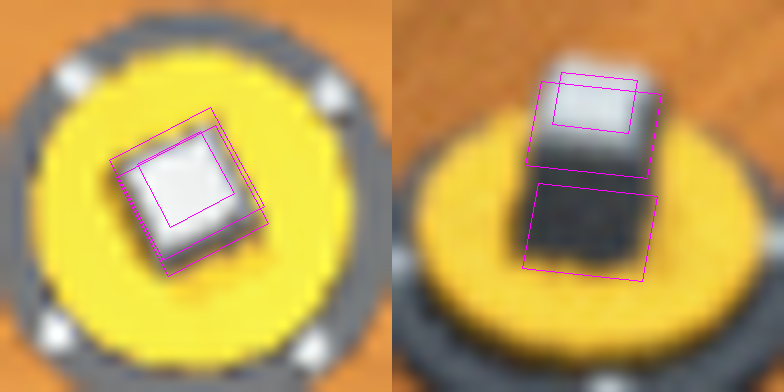

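```bash
cat > fs.py <<'E'
from fit import *
from scipy.optimize import differential_evolution as DE
P={n:shot(n) for n in ['top','scene']}
C={'top':(292,271),'scene':(325,279)}; h=13
def sil(p,x,y,a,c):
    Q=np.r_[sq(x,y,a,.016,.075),sq(x,y,a,.016,.094),sq(x,y,a,.010,.099)]
    u0,v0=c[0]-h,c[1]-h
    hull=cv2.convexHull(((proj(p,Q)-[u0,v0]+.5)*S).astype(np.float32))
    m=np.zeros((2*h*S,2*h*S),np.uint8); cv2.fillConvexPoly(m,np.round(hull*16).astype(np.int32),255,shift=4)
    return cv2.resize(m,(2*h,2*h),interpolation=cv2.INTER_AREA)/255.
def yness(p,c):
    im=p['pixels'][c[1]-h:c[1]+h,c[0]-h:c[0]+h].astype(float); s=1-im[...,0]/np.maximum(im[...,2],1)
    return np.clip((.6-s)/.4,0,1)
Y={n:yness(P[n],C[n]) for n in P}
U,V=np.meshgrid(np.arange(-h,h)+.5,np.arange(-h,h)+.5)
W={'top':np.hypot(U,V)<9,'scene':(abs(U)<8)&(V<6)&(V>-4)}
def cs(q,ns):
    return sum((((sil(P[n],q[0]/1000,q[1]/1000,np.radians(q[2]),C[n])-Y[n])**2)*W[n]).sum() for n in ns)
for ns in (['top'],['scene'],['top','scene']):
    r=DE(cs,[(515,531),(75,91),(0,60)],args=(ns,),seed=1); print('shaft sil',ns,r.x.round(2),r.fun)
    for a in (20,23,26,29,32,35):
        print(a,min(cs((x,y,a),ns) for x in np.arange(r.x[0]-1,r.x[0]+1.1,.5) for y in np.arange(r.x[1]-1,r.x[1]+1.1,.5)).round(2),end=' ')
    print()
p=P['scene'];q=r.x;x,y,a=q[0]/1000,q[1]/1000,np.radians(q[2])
pl=[sq(x,y,a,.016,.075),sq(x,y,a,.016,.094),sq(x,y,a,.010,.099)]
cv2.imwrite('pics/ovs2.png',np.hstack([over(P[n],pl,C[n],14,0,14) for n in P]))
E
python3 fs.py
```

```text
shaft sil ['top'] [523.91  83.08  24.16] 4.835492686289874
20 5.43 23 5.51 26 5.5 29 5.84 32 6.17 35 8.08 
shaft sil ['scene'] [524.27  83.66  34.76] 1.3477747612371394
20 10.03 23 8.01 26 6.16 29 3.99 32 2.16 35 1.41 
shaft sil ['top', 'scene'] [524.38  83.36  32.14] 8.894457725688415
20 17.36 23 14.59 26 12.52 29 10.49 32 8.96 35 10.12
```

View pics/ovs2.png

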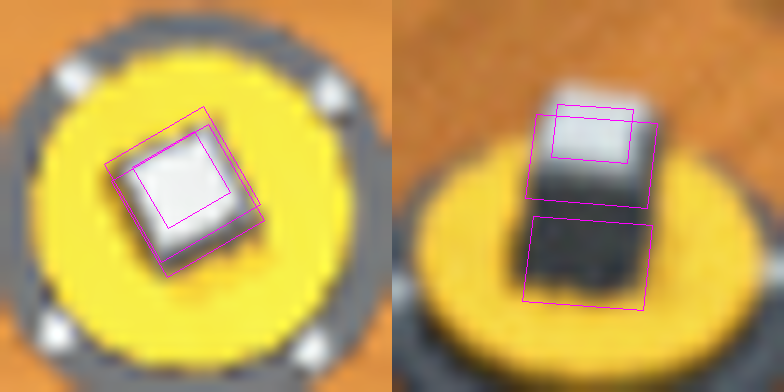

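```bash
cat >> h.py <<'E'
from scipy.spatial.transform import Rotation as Rot
def tool():
    s=observe(); return np.array(s['tool_pos']),Rot.from_euler('xyz',s['tool_rot']).as_matrix(),s
def yawy(R): return np.degrees(np.arctan2(R[1,1],R[0,1]))
def delta(tgt,psi):
    "tgt world TCP; psi=desired world direction (deg) of tool y (mod 180). spin about tool x"
    p,R,s=tool(); d=(yawy(R)-psi+90)%180-90   # tool x is down: +spin turns tool y clockwise from above
    print('t',round(s['time'],2),'pos',p.round(4),'yaw_y',yawy(R).round(2),'tilt',np.degrees(np.arccos(-R[2,0])).round(2),'open',round(s['opening'],4),'F',np.round(s['contact_force'],1),'q6',round(s['qpos'][5],2))
    print('slide(mm, current axes)',((np.array(tgt)-p)@R*1000).round(1),'spin',np.radians(d).round(3))
E
python3 - <<'E'
from h import *
p,R,s=tool(); print(R.round(3))
delta([.520,-.2525,.11],91.5)
delta([.520,-.2525,.11],1.5)
E
```

```text
[[ 0.     0.421 -0.907]
 [-0.    -0.907 -0.421]
 [-1.     0.     0.   ]]
t 1.7 pos [ 0.2212 -0.4762  0.2267] yaw_y -65.09 tilt 0.01 open 0.0918 F [-0.5  0.2  0.4] q6 -0.15
slide(mm, current axes) [ 116.7  -77.  -365.2] spin 0.409
t 1.7 pos [ 0.2212 -0.4762  0.2267] yaw_y -65.09 tilt 0.01 open 0.0918 F [-0.5  0.2  0.4] q6 -0.15
slide(mm, current axes) [ 116.7  -77.  -365.2] spin -1.162
```

Call:
send_rows --motion '[{"hand":0.3,"slide":[0,-9.6,-45.7],"spin":0},{"hand":0.3,"slide":[0,-9.6,-45.7],"spin":0},{"hand":0.3,"slide":[0,-9.6,-45.7],"spin":0},{"hand":0.3,"slide":[0,-9.6,-45.7],"spin":0},{"hand":0.3,"slide":[0,-9.6,-45.7],"spin":0},{"hand":0.3,"slide":[0,-9.6,-45.7],"spin":0},{"hand":0.3,"slide":[0,-9.6,-45.7],"spin":0},{"hand":0.3,"slide":[0,-9.6,-45.7],"spin":0}]'

```text
time: 2.5
tool_pos: [0.5276, -0.2506, 0.2266]
tool_rot: [1.256, 1.567, -1.463]
contact_force: [-0.3, -0.9, 1.0]
opening: 0.0597
```

Call:
send_rows --motion '[{"hand":0.3,"slide":[0,0,0],"spin":0.137},{"hand":0.3,"slide":[0,0,0],"spin":0.136},{"hand":0.3,"slide":[0,0,0],"spin":0.136}]'

```text
time: 2.8
tool_pos: [0.533, -0.2443, 0.2255]
tool_rot: [2.134, 1.568, -0.997]
contact_force: [-0.7, -1.1, 0.8]
opening: 0.0599
```

Run:
```python
from h import *
delta([.520,-.2525,.012],91.5)
```

```text
t 2.8 pos [ 0.533  -0.2443  0.2255] yaw_y -89.41 tilt 0.14 open 0.0599 F [-0.7 -1.1  0.8] q6 1.0
slide(mm, current axes) [213.5   7.6  13.4] spin -0.016
```

Call:
send_rows --motion '[{"hand":0.3,"slide":[30,4,7],"spin":-0.016},{"hand":0.3,"slide":[40,3,6],"spin":0},{"hand":0.3,"slide":[30,0,0],"spin":0},{"hand":0.3,"slide":[10,0,0],"spin":0},{"hand":0.3,"slide":[0,0,0],"spin":0}]'

```text
time: 3.3
tool_pos: [0.522, -0.2522, 0.114]
tool_rot: [2.422, 1.564, -0.695]
contact_force: [0.2, -0.5, 0.1]
opening: 0.0596
```

Run:
```python
from h import *
delta([.520,-.2525,.012],91.5)
p=shot('top');cv2.imwrite('pics/t1.png',cv2.resize(p['pixels'][180:340,330:540],(787,600),interpolation=2))
```

```text
t 3.3 pos [ 0.522  -0.2522  0.114 ] yaw_y -88.63 tilt 0.41 open 0.0596 F [ 0.2 -0.5  0.1] q6 0.97
slide(mm, current axes) [102.   -0.2   2.5] spin -0.002
```

View pics/t1.png

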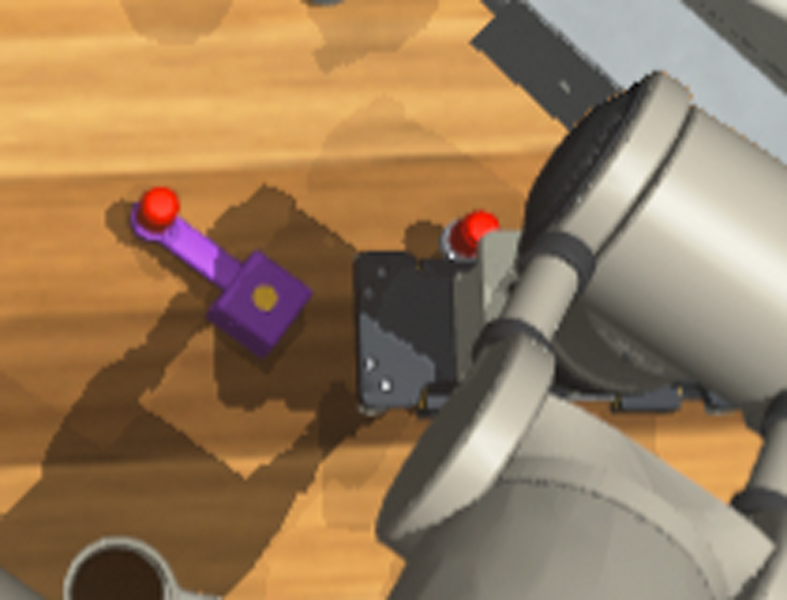

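The gripper is over the dark crank, with its red knob at crop (475,230) clear of the body and the purple one untouched at crop (265,300). Descending.

Call:
send_rows --motion '[{"hand":0.3,"slide":[25,0,2],"spin":0},{"hand":0.3,"slide":[30,0,0],"spin":0},{"hand":0.3,"slide":[25,0,0],"spin":0},{"hand":0.3,"slide":[12,0,0],"spin":0},{"hand":0.3,"slide":[3,0,0],"spin":0},{"hand":0.3,"slide":[0,0,0],"spin":0}]'

```text
time: 3.95
tool_pos: [0.5292, -0.2576, 0.0281]
tool_rot: [2.512, 1.542, -0.605]
contact_force: [0.6, 0.4, -0.3]
opening: 0.0597
```

Run:
```python
from h import *
delta([.520,-.2525,.012],91.5)
```

```text
t 3.95 pos [ 0.5292 -0.2576  0.0281] yaw_y -88.59 tilt 1.67 open 0.0597 F [ 0.6  0.4 -0.3] q6 0.96
slide(mm, current axes) [15.8 -5.6  9.4] spin -0.002
```

Call:
send_rows --motion '[{"hand":0.3,"slide":[0,-3,5],"spin":0},{"hand":0.3,"slide":[5,-2.5,4.5],"spin":0},{"hand":0.3,"slide":[5,0,0],"spin":0},{"hand":0.3,"slide":[0,0,0],"spin":0}]'

```text
time: 4.35
tool_pos: [0.5209, -0.2532, 0.0211]
tool_rot: [2.515, 1.535, -0.602]
contact_force: [-0.9, -0.5, -0.7]
opening: 0.0595
```

Run:
```python
from h import *
delta([.520,-.2525,.012],91.5); print(tool()[1].round(3))
```

```text
t 4.35 pos [ 0.5209 -0.2532  0.0211] yaw_y -88.58 tilt 2.04 open 0.0595 F [-0.9 -0.5 -0.7] q6 0.96
slide(mm, current axes) [ 9.  -0.9  1.2] spin -0.001
[[ 0.029  0.025 -0.999]
 [-0.02  -0.999 -0.025]
 [-0.999  0.021 -0.029]]
```

Call:
send_rows --motion '[{"hand":0.3,"slide":[8,-0.5,1],"spin":0},{"hand":0.3,"slide":[0,0,0],"spin":0}]'

```text
time: 4.55
tool_pos: [0.5201, -0.253, 0.0126]
tool_rot: [2.514, 1.535, -0.602]
contact_force: [0.2, -0.6, -0.5]
opening: 0.0598
```

Run:
```python
from h import *
delta([.520,-.2525,.012],91.5); print(tool()[1][:,0].round(3))
```

```text
t 4.55 pos [ 0.5201 -0.253   0.0126] yaw_y -88.59 tilt 2.07 open 0.0598 F [ 0.2 -0.6 -0.5] q6 0.96
slide(mm, current axes) [ 0.6 -0.5  0.2] spin -0.002
[ 0.03  -0.02  -0.999]
```

Call:
send_rows --motion '[{"hand":0.3,"slide":[0,0,0],"spin":0},{"hand":0.3,"slide":[0,0,0],"spin":0},{"hand":0.3,"slide":[0,0,0],"spin":0}]'

```text
time: 4.85
tool_pos: [0.5203, -0.253, 0.0123]
tool_rot: [2.516, 1.535, -0.601]
contact_force: [0.0, -0.2, 0.0]
opening: 0.0592
```

Run:
```python
from h import *
delta([.520,-.2525,.012],91.5); print(tool()[1][:,0].round(3))
```

```text
t 4.85 pos [ 0.5203 -0.253   0.0123] yaw_y -88.59 tilt 2.05 open 0.0592 F [ 0.  -0.2  0. ] q6 0.96
slide(mm, current axes) [ 0.3 -0.5  0.3] spin -0.002
[ 0.029 -0.02  -0.999]
```

Call:
send_rows --motion '[{"hand":-0.2,"slide":[0,0,0],"spin":0},{"hand":-0.4,"slide":[0,0,0],"spin":0},{"hand":-0.6,"slide":[0,0,0],"spin":0},{"hand":-0.6,"slide":[0,0,0],"spin":0}]' --grip_force 25

```text
time: 5.25
tool_pos: [0.5204, -0.253, 0.0125]
tool_rot: [2.519, 1.535, -0.598]
contact_force: [0.4, -0.0, -0.3]
opening: 0.0405
```

Call:
send_rows --motion '[{"hand":-0.6,"slide":[-10,0,0],"spin":0},{"hand":-0.6,"slide":[-25,0,0],"spin":0},{"hand":-0.6,"slide":[-35,0,0],"spin":0},{"hand":-0.6,"slide":[-35,0,0],"spin":0},{"hand":-0.6,"slide":[-20,0,0],"spin":0},{"hand":-0.6,"slide":[0,0,0],"spin":0}]'

```text
time: 5.85
tool_pos: [0.5152, -0.2497, 0.1428]
tool_rot: [2.508, 1.539, -0.609]
contact_force: [0.7, -1.0, -2.6]
opening: 0.0402
```

Run:
```python
from h import *
delta([.524,.0825,.14],29); print(tool()[1][:,0].round(3))
p=shot('scene');cv2.imwrite('pics/s2.png',cv2.resize(p['pixels'][140:300,310:520],(787,600),interpolation=2))
```

```text
t 5.85 pos [ 0.5152 -0.2497  0.1428] yaw_y -88.58 tilt 1.81 open 0.0402 F [ 0.7 -1.  -2.6] q6 0.96
slide(mm, current axes) [  -3.  -331.8  -17.1] spin 1.089
[ 0.026 -0.018 -1.   ]
```

View pics/s2.png

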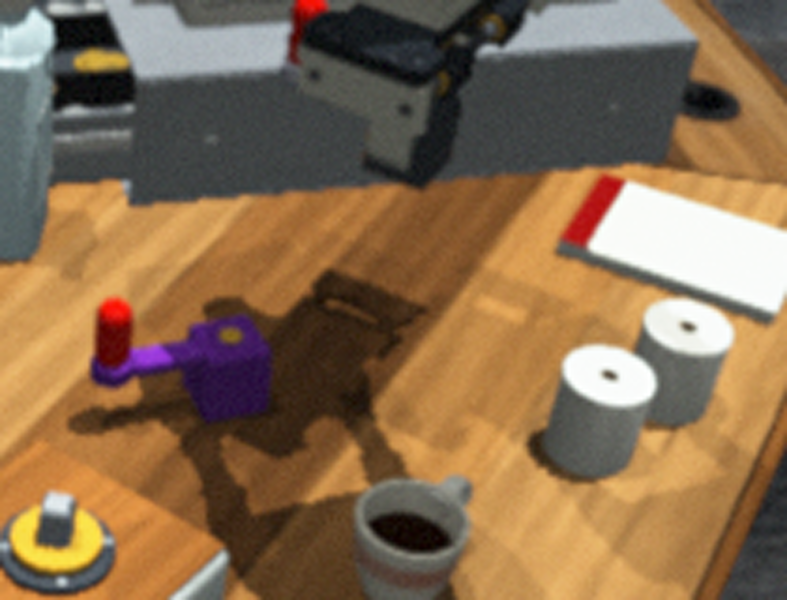

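Call:
send_rows --motion '[{"hand":-0.6,"slide":[0,-15,-1],"spin":0},{"hand":-0.6,"slide":[0,-30,-1.5],"spin":-0.07},{"hand":-0.6,"slide":[0,-40,0],"spin":-0.1},{"hand":-0.6,"slide":[0,-40,0],"spin":-0.1},{"hand":-0.6,"slide":[0,-40,0],"spin":-0.1},{"hand":-0.6,"slide":[0,-35,0],"spin":-0.08},{"hand":-0.6,"slide":[0,-20,0],"spin":0},{"hand":-0.6,"slide":[0,0,0],"spin":0}]'

```text
time: 6.7
tool_pos: [0.4583, -0.0225, 0.1246]
tool_rot: [1.3, 1.563, -1.35]
contact_force: [-0.3, -1.0, -2.2]
opening: 0.04
```

Run:
```python
from h import *
delta([.524,.0825,.14],119); print(tool()[1][:,0].round(3))
```

```text
t 6.7 pos [ 0.4583 -0.0225  0.1246] yaw_y -61.79 tilt 0.46 open 0.04 F [-0.3 -1.  -2.2] q6 0.87
slide(mm, current axes) [ -16.1  -61.4 -107.5] spin -0.014
[ 0.002 -0.008 -1.   ]
```

Call:
send_rows --motion '[{"hand":-0.6,"slide":[-12,0,0],"spin":0},{"hand":-0.6,"slide":[-12,-10,-15],"spin":0},{"hand":-0.6,"slide":[-2,-15,-28],"spin":0},{"hand":-0.6,"slide":[-1,-18,-30],"spin":0},{"hand":-0.6,"slide":[-1,-12,-22],"spin":0},{"hand":-0.6,"slide":[0,-3,-7],"spin":0},{"hand":-0.6,"slide":[0,0,0],"spin":0}]'

```text
time: 7.4
tool_pos: [0.5201, 0.08, 0.1451]
tool_rot: [0.107, 1.558, -2.545]
contact_force: [-0.7, -0.1, -1.3]
opening: 0.0404
```

Run:
```python
from h import *
delta([.524,.0825,.12],119); print(tool()[1][:,0].round(3))
for n in ['top','scene']:
    p=shot(n);a,b={'top':((210,190),(210,160)),'scene':((240,180),(210,160))}[n]
    cv2.imwrite(f'pics/{n}3.png',cv2.resize(p['pixels'][a[1]:a[1]+b[1],a[0]:a[0]+b[0]],(787,600),interpolation=2))
```

```text
t 7.4 pos [0.5201 0.08   0.1451] yaw_y -61.92 tilt 0.76 open 0.0404 F [-0.7 -0.1 -1.3] q6 1.1
slide(mm, current axes) [25.  -0.4 -5. ] spin -0.016
[-0.011 -0.007 -1.   ]
```

View pics/top3.png

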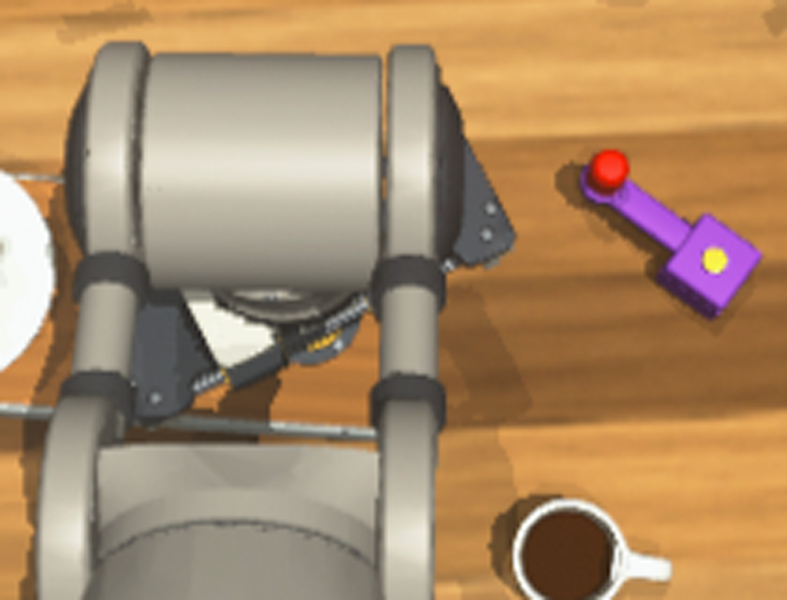

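View pics/scene3.png

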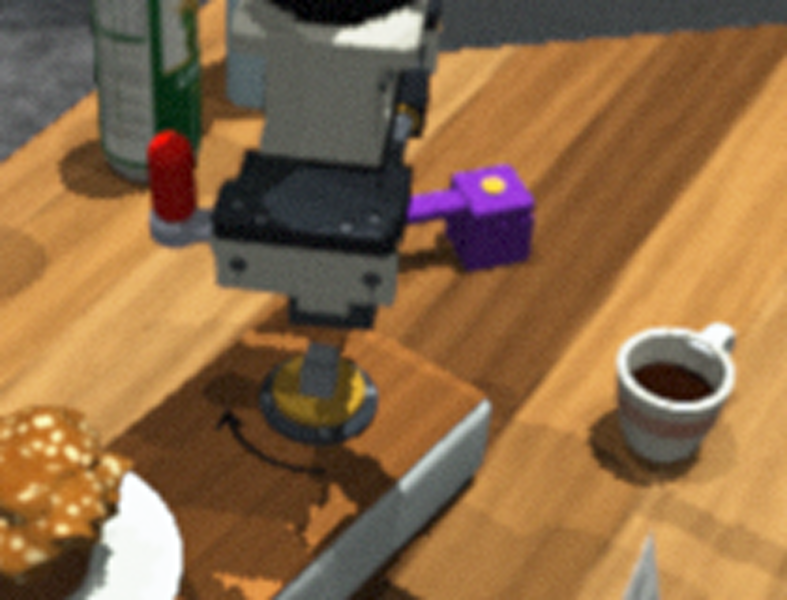

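```bash
cat >> h.py <<'E'
Rg=Rot.from_euler('xyz',[2.519,1.535,-0.598]).as_matrix(); pg=np.array([.5204,-.253,.0125])
CG=np.array([.5200,-.253,0.]); CR=Rot.from_euler('z',1.42,degrees=True).as_matrix()
def crank_now():
    p,R,s=tool(); D=R@Rg.T; o=p+D@(CG-pg); C=D@CR
    print('crank origin',o.round(4),'yaw',np.degrees(np.arctan2(C[1,0],C[0,0])).round(2),'z axis',C[:,2].round(3)); return o,C
E
python3 - <<'E'
from h import *
o,C=crank_now(); p,R,s=tool()
print('need lateral world', np.array([.524,.0825])-o[:2], 'tool', ((np.array([.524,.0825,o[2]])-o)@R*1000).round(1))
p=shot('top'); u,v=np.meshgrid(range(225,340,8),[210,230,250]); print(world(p,np.c_[u.ravel(),v.ravel()]).round(3)[:,1:].tolist())
X=world(p,[[189,263],[185,268]]);print(X)
E
```

```text
crank origin [0.5184 0.0788 0.1328] yaw 28.03 z axis [0.047 0.003 0.999]
need lateral world [0.00558578 0.00365508] tool [-0.1 -0.6 -6.6]
[[0.233, 0.001], [0.216, 0.004], [0.132, 0.502], [0.124, 0.481], [0.112, 0.498], [0.102, 0.494], [0.091, 0.496], [0.081, 0.496], [0.071, 0.495], [0.06, 0.495], [0.05, 0.496], [0.043, 0.002], [0.029, 0.504], [0.009, 0.005], [-0.009, 0.0], [0.231, 0.004], [0.14, 0.509], [0.129, 0.512], [0.12, 0.507], [0.11, 0.507], [0.1, 0.506], [0.09, 0.507], [0.079, 0.507], [0.069, 0.507], [0.059, 0.508], [0.049, 0.507], [0.039, 0.509], [0.029, 0.513], [0.018, 0.497], [-0.01, 0.003], [0.219, 0.065], [0.139, 0.502], [0.129, 0.505], [0.119, 0.5], [0.109, 0.499], [0.099, 0.499], [0.089, 0.499], [0.079, 0.499], [0.069, 0.5], [0.059, 0.499], [0.048, 0.5], [0.038, 0.501], [0.028, 0.503], [0.018, 0.488], [-0.001, 0.254]]
[[0.52035407 0.26390002 0.18198209]
 [0.51112361 0.27067155 0.18129835]]
```

Call:
send_rows --motion '[{"hand":-0.6,"slide":[6,-0.3,-3],"spin":-0.016},{"hand":-0.6,"slide":[10,-0.3,-3.5],"spin":0},{"hand":-0.6,"slide":[7,0,0],"spin":0},{"hand":-0.6,"slide":[0,0,0],"spin":0}]'

```text
time: 7.95
tool_pos: [0.5237, 0.0799, 0.1202]
tool_rot: [0.075, 1.556, -2.565]
contact_force: [-1.3, 0.6, -2.1]
opening: 0.0399
```

Run:
```python
from h import *
delta([.524,.0825,.087],119)
o,C=crank_now(); p,R,s=tool()
print('need tool', ((np.array([.524,.0825,.075])-o)@R*1000).round(1))
for n in ['scene']:
    p=shot(n);a,b=((270,200),(105,80))
    cv2.imwrite(f'pics/{n}4.png',cv2.resize(p['pixels'][a[1]:a[1]+b[1],a[0]:a[0]+b[0]],(787,600),interpolation=2))
```

```text
t 7.95 pos [0.5237 0.0799 0.1202] yaw_y -61.23 tilt 0.84 open 0.0399 F [-1.3  0.6 -2.1] q6 1.08
slide(mm, current axes) [33.2 -2.2 -2. ] spin -0.004
crank origin [0.5228 0.0796 0.1078] yaw 28.79 z axis [0.048 0.004 0.999]
need tool [32.7 -1.9 -3. ]
```

View pics/scene4.png

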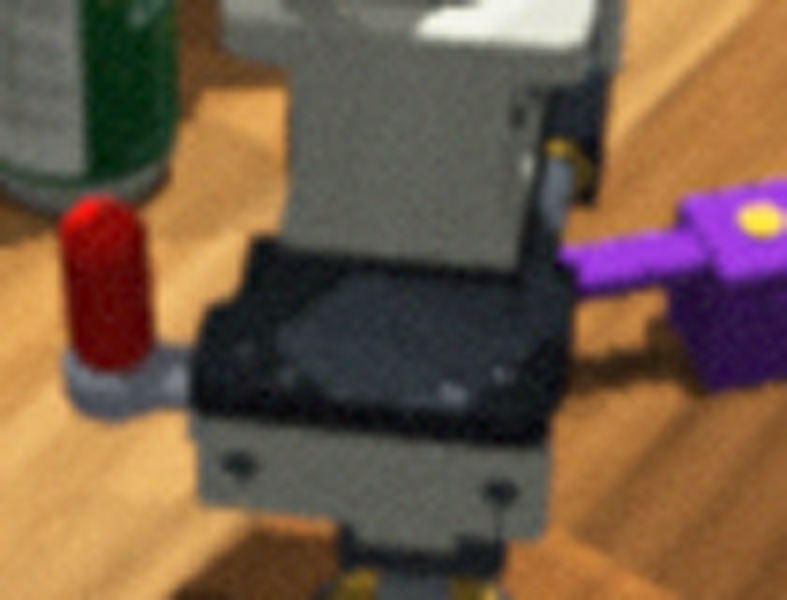

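Run:
```python
from h import *
o,C=crank_now(); p=shot('scene')
for z in (.065,.085,.045): print(((proj(p,o+C@np.array([.075,0,z]))-[270,200]+.5)*7.5).round(0), (((proj(p,o+Rot.from_euler('z',28.8,degrees=True).as_matrix()@np.array([.075,0,z])))-[270,200]+.5)*7.5).round(0))
```

```text
crank origin [0.523  0.0797 0.1082] yaw 28.8 z axis [0.047 0.004 0.999]
[[107. 291.]] [[117. 285.]]
[[101. 222.]] [[115. 217.]]
[[114. 357.]] [[120. 350.]]
```

Call:
send_rows --motion '[{"hand":-0.6,"slide":[2,-1.7,-2],"spin":0},{"hand":-0.6,"slide":[3,-0.3,-1],"spin":0},{"hand":-0.6,"slide":[4,0,0],"spin":0},{"hand":-0.6,"slide":[0,0,0],"spin":0}]'

```text
time: 8.45
tool_pos: [0.5265, 0.0835, 0.1122]
tool_rot: [0.217, 1.559, -2.422]
contact_force: [0.2, 0.3, -1.7]
opening: 0.0401
```

```bash
cat > st.py <<'E'
from h import *
delta([.524,.0825,.087],119)
o,C=crank_now(); p,R,s=tool()
print('need tool', ((np.array([.524,.0823,.075])-o)@R*1000).round(1), 'tau',np.round(s['torque'],2))
E
python3 st.py
```

```text
t 8.45 pos [0.5265 0.0835 0.1122] yaw_y -61.21 tilt 0.69 open 0.0401 F [ 0.2  0.3 -1.7] q6 1.09
slide(mm, current axes) [25.2 -0.3  2.4] spin -0.004
crank origin [0.5256 0.0833 0.0997] yaw 28.81 z axis [0.045 0.004 0.999]
need tool [24.7  0.1  1.6] tau [-0.01  0.08 -0.02]
```

Call:
send_rows --motion '[{"hand":-0.6,"slide":[3,0,0.8],"spin":0},{"hand":-0.6,"slide":[3,0,0.5],"spin":0},{"hand":-0.6,"slide":[0,0,0],"spin":0}]'

```text
time: 8.75
tool_pos: [0.5251, 0.0828, 0.1057]
tool_rot: [0.224, 1.559, -2.415]
contact_force: [0.3, 0.3, -0.8]
opening: 0.0402
```

```bash
python3 st.py
```

```text
t 8.75 pos [0.5251 0.0828 0.1057] yaw_y -61.2 tilt 0.69 open 0.0402 F [ 0.3  0.3 -0.8] q6 1.09
slide(mm, current axes) [18.7 -0.3  0.9] spin -0.004
crank origin [0.5242 0.0826 0.0932] yaw 28.82 z axis [0.044 0.004 0.999]
need tool [18.3  0.1  0.1] tau [ 0.03 -0.01  0.03]
```

Call:
send_rows --motion '[{"hand":-0.6,"slide":[3,0,0],"spin":0},{"hand":-0.6,"slide":[3,0,0],"spin":0},{"hand":-0.6,"slide":[0,0,0],"spin":0}]'

```text
time: 9.05
tool_pos: [0.525, 0.0828, 0.0993]
tool_rot: [0.214, 1.559, -2.426]
contact_force: [0.6, 0.1, -2.3]
opening: 0.0403
```

```bash
python3 st.py
```

```text
t 9.05 pos [0.525  0.0828 0.0993] yaw_y -61.21 tilt 0.68 open 0.0403 F [ 0.6  0.1 -2.3] q6 1.09
slide(mm, current axes) [12.3 -0.2  0.9] spin -0.004
crank origin [0.5241 0.0826 0.0868] yaw 28.81 z axis [0.044 0.004 0.999]
need tool [11.8  0.2  0.1] tau [-0.06  0.04  0.04]
```

It's going in without resistance. Continuing to the shoulder.

Call:
send_rows --motion '[{"hand":-0.6,"slide":[4,0,0],"spin":0},{"hand":-0.6,"slide":[3,0,0],"spin":0},{"hand":-0.6,"slide":[2,0,0],"spin":0},{"hand":-0.6,"slide":[0,0,0],"spin":0}]'

```text
time: 9.45
tool_pos: [0.5249, 0.0829, 0.0894]
tool_rot: [0.193, 1.559, -2.446]
contact_force: [-0.5, -0.1, -2.6]
opening: 0.0401
```

```bash
python3 st.py
```

```text
t 9.45 pos [0.5249 0.0829 0.0894] yaw_y -61.21 tilt 0.68 open 0.0401 F [-0.5 -0.1 -2.6] q6 1.09
slide(mm, current axes) [ 2.4 -0.1  0.9] spin -0.004
crank origin [0.524  0.0826 0.0769] yaw 28.81 z axis [0.045 0.003 0.999]
need tool [1.9 0.3 0.1] tau [0.02 0.04 0.03]
```

Call:
send_rows --motion '[{"hand":-0.6,"slide":[2,0,0],"spin":0},{"hand":-0.6,"slide":[0,0,0],"spin":0}]'

```text
time: 9.65
tool_pos: [0.525, 0.0831, 0.0878]
tool_rot: [0.191, 1.56, -2.448]
contact_force: [-0.9, 0.3, -2.3]
opening: 0.0401
```

```bash
python3 st.py
```

```text
t 9.65 pos [0.525  0.0831 0.0878] yaw_y -61.21 tilt 0.64 open 0.0401 F [-0.9  0.3 -2.3] q6 1.09
slide(mm, current axes) [0.8 0.1 1.2] spin -0.004
crank origin [0.5241 0.0829 0.0753] yaw 28.81 z axis [0.044 0.003 0.999]
need tool [0.3 0.5 0.4] tau [0.1  0.17 0.07]
```

Call:
send_rows --motion '[{"hand":0.0,"slide":[0,0,0],"spin":0},{"hand":0.3,"slide":[0,0,0],"spin":0},{"hand":0.3,"slide":[0,0,0],"spin":0}]'

```text
time: 9.95
tool_pos: [0.5258, 0.0829, 0.0883]
tool_rot: [0.365, 1.561, -2.274]
contact_force: [-1.2, 0.6, -0.1]
opening: 0.0569
```

Call:
send_rows --motion '[{"hand":0.3,"slide":[-20,0,0],"spin":0},{"hand":0.3,"slide":[-40,0,0],"spin":0},{"hand":0.3,"slide":[-40,0,0],"spin":0},{"hand":0.3,"slide":[-10,0,0],"spin":0},{"hand":0.3,"slide":[0,0,0],"spin":0}]'

```text
time: 10.45
tool_pos: [0.5263, 0.0833, 0.2012]
tool_rot: [0.263, 1.559, -2.376]
contact_force: [0.4, 0.2, -0.7]
opening: 0.06
```

```bash
python3 st.py
python3 - <<'E'
from h import *
for n in ['scene']:
    p=shot(n);a,b=((240,180),(210,160))
    cv2.imwrite(f'pics/{n}5.png',cv2.resize(p['pixels'][a[1]:a[1]+b[1],a[0]:a[0]+b[0]],(787,600),interpolation=2))
    for d in vision.search_frame(p,'knob')[:3]: print(d['conf'],d['uv'])
    k=proj(p,[[.524+.075*np.cos(np.radians(28.8)),.0825+.075*np.sin(np.radians(28.8)),z] for z in (.12,.14,.16)]); print(((k-[240,180]+.5)*3.75).round())
E
```

```text
t 10.45 pos [0.5263 0.0833 0.2012] yaw_y -61.23 tilt 0.67 open 0.06 F [ 0.4  0.2 -0.7] q6 1.09
slide(mm, current axes) [114.2  -0.7   1.2] spin -0.004
crank origin [0.5254 0.0831 0.1887] yaw 28.79 z axis [0.044 0.004 0.999]
need tool [113.7  -0.3   0.4] tau [-0.05 -0.03 -0.02]
0.7 [317.8, 264.4]
0.58 [367.3, 236.0]
[[169. 304.]
 [168. 273.]
 [167. 241.]]
```

View pics/scene5.png

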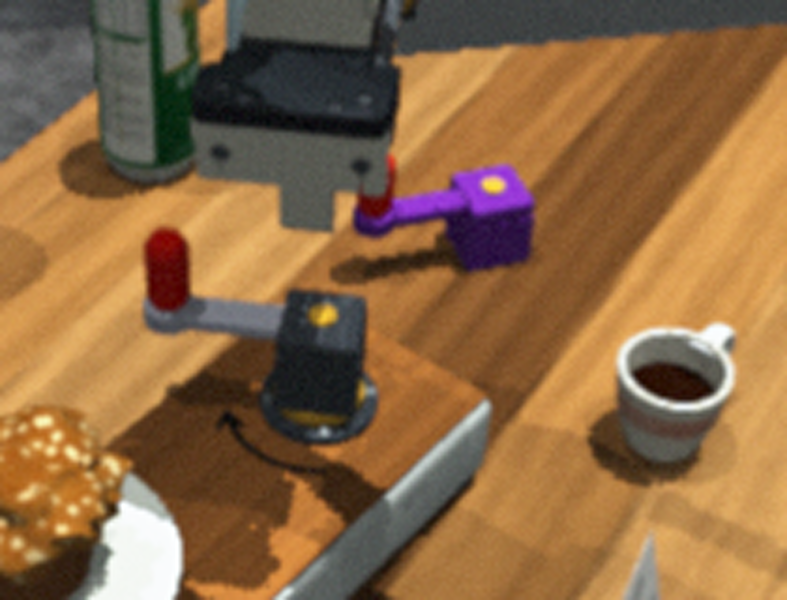

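```bash
cat > ck.py <<'E'
from m import *
def crank_pts(p):
    best=None
    for d in vision.cut_out(p,'crank'):
        uv,X=pts(p,d['mask']); 
        if len(X)>50 and np.hypot(X[:,0].mean()-.524,X[:,1].mean()-.0825)<.08: return uv,X
    return None
E
python3 - <<'E'
from ck import *
p=shot('scene'); r=crank_pts(p)
uv,X=r; h=X[(np.hypot(X[:,0]-.524,X[:,1]-.0825)<.013)&(X[:,2]>.11)]; print('hub top',len(h),np.median(h[:,2]),h[:,2].std())
a=X[(X[:,2]>.112)&(X[:,2]<.125)&(np.hypot(X[:,0]-.524,X[:,1]-.0825)>.025)]; print('arm z',np.median(a[:,2]),len(a))
k=X[X[:,2]>.135]; print('knob',len(k),k.mean(0),X[:,2].max())
for d in vision.cut_out(p,'plate_top')[:1]:
    u,Y=pts(p,d['mask']); hist=np.histogram(Y[:,2],np.arange(.09,.2,.005)); print(list(zip(hist[1].round(3),hist[0])))
E
python3 - <<'E'
from h import *
delta([.590,.1187,.19],0)
E
```

```text
hub top 111 0.12353682269467336 0.0013073836873148162
arm z 0.12045546090361742 292
knob 153 [0.58430166 0.1239175  0.15179403] 0.16440693773482218
t 10.7 pos [0.5248 0.0833 0.1983] yaw_y -61.23 tilt 0.96 open 0.0598 F [ 0.2 -1.1 -0.2] q6 1.09
slide(mm, current axes) [  7.    0.4 -74.3] spin -1.069
```

Call:
send_rows --motion '[{"hand":0.3,"slide":[0,0,-30],"spin":0},{"hand":0.3,"slide":[0,0,-35],"spin":0},{"hand":0.3,"slide":[0,0,-10],"spin":-0.1},{"hand":0.3,"slide":[0,0,0],"spin":-0.14},{"hand":0.3,"slide":[0,0,0],"spin":-0.14},{"hand":0.3,"slide":[0,0,0],"spin":-0.14},{"hand":0.3,"slide":[0,0,0],"spin":-0.14},{"hand":0.3,"slide":[0,0,0],"spin":-0.14}]'

```text
time: 11.5
tool_pos: [0.5885, 0.1204, 0.1837]
tool_rot: [-1.065, 1.533, -2.875]
contact_force: [0.2, -0.0, 0.2]
opening: 0.0595
```

Call:
send_rows --motion '[{"hand":0.3,"slide":[0,0,0],"spin":-0.14},{"hand":0.3,"slide":[0,0,0],"spin":-0.13},{"hand":0.3,"slide":[0,0,0],"spin":0}]'

```text
time: 11.8
tool_pos: [0.5868, 0.1202, 0.1788]
tool_rot: [-1.382, 1.525, -2.909]
contact_force: [-0.1, 0.9, -0.0]
opening: 0.0598
```

Run:
```python
from h import *
delta([.590,.1187,.126],0); print(tool()[1].round(3))
```

```text
t 11.8 pos [0.5868 0.1202 0.1788] yaw_y 2.5 tilt 2.63 open 0.0598 F [-0.1  0.9 -0. ] q6 0.04
slide(mm, current axes) [52.6  5.5  1.2] spin 0.044
[[-0.045  0.998  0.044]
 [-0.011  0.044 -0.999]
 [-0.999 -0.045  0.009]]
```

Call:
send_rows --motion '[{"hand":0.3,"slide":[0,4.5,1],"spin":0.044},{"hand":0.3,"slide":[20,1,0],"spin":0},{"hand":0.3,"slide":[20,0,0],"spin":0},{"hand":0.3,"slide":[8,0,0],"spin":0},{"hand":0.3,"slide":[0,0,0],"spin":0}]'

```text
time: 12.3
tool_pos: [0.5889, 0.1187, 0.1253]
tool_rot: [-1.338, 1.519, -2.928]
contact_force: [-0.1, -0.9, 0.6]
opening: 0.0599
```

Run:
```python
from h import *
delta([.590,.1187,.126],0); print(tool()[1][:,0].round(3))
for n in ['scene']:
    p=shot(n);a,b=((240,180),(210,160))
    cv2.imwrite(f'pics/{n}6.png',cv2.resize(p['pixels'][a[1]:a[1]+b[1],a[0]:a[0]+b[0]],(787,600),interpolation=2))
```

```text
t 12.3 pos [0.5889 0.1187 0.1253] yaw_y -1.12 tilt 2.96 open 0.0599 F [-0.1 -0.9  0.6] q6 0.1
slide(mm, current axes) [-0.7  1.1 -0.1] spin -0.02
[-0.051 -0.011 -0.999]
```

View pics/scene6.png

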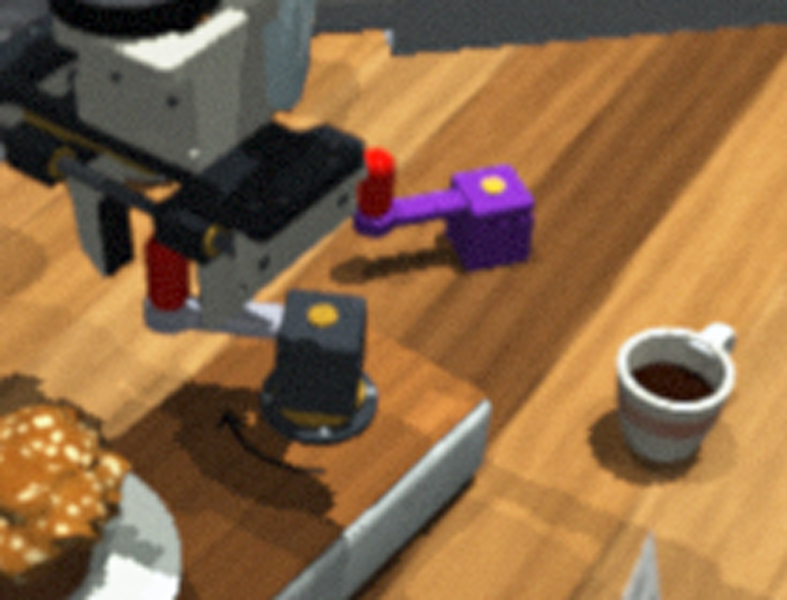

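Fingers straddle the red knob (crop (168,270)). Closing gently.

Call:
send_rows --motion '[{"hand":-0.3,"slide":[0,1,0],"spin":0},{"hand":-0.6,"slide":[0,0,0],"spin":0},{"hand":-0.7,"slide":[0,0,0],"spin":0},{"hand":-0.7,"slide":[0,0,0],"spin":0}]' --grip_force 8

```text
time: 12.75
tool_pos: [0.5917, 0.1188, 0.1285]
tool_rot: [-1.321, 1.524, -2.912]
contact_force: [-1.1, -0.2, 0.2]
opening: 0.0321
```

```bash
cat > w.py <<'E'
import sys
from h import *
S=np.array([.5241,.0826]); 
def main(step,n,zt=.125,r=.075,spin=True):
    p,R,s=tool(); g=p-.019*R[:,0]
    d=g[:2]-S; th=np.degrees(np.arctan2(d[1],d[0]))
    print('t',round(s['time'],2),'tcp',p.round(4),'tilt',np.degrees(np.arccos(-R[2,0])).round(2),R[:,0].round(3),'yawy',yawy(R).round(1),'open',round(s['opening'],4),'F',np.round(s['contact_force'],1),'|F|',np.linalg.norm(s['contact_force']).round(1),'q6',round(s['qpos'][5],2))
    print('angle',th.round(1),'radius mm',(np.hypot(*d)*1000).round(1))
    if n:
        cur=np.r_[g[:2],p[2]]
        for i in range(1,n+1):
            a=np.radians(th-step*i); t=np.r_[S+r*np.array([np.cos(a),np.sin(a)]),zt]
            rr=(t-cur)@R*1000; cur=t; print(rr.round(1).tolist())
if __name__=='__main__': main(float(sys.argv[1]),int(sys.argv[2]),*(float(x) for x in sys.argv[3:]))
E
python3 w.py 10 4
```

```text
t 12.75 tcp [0.5917 0.1188 0.1285] tilt 2.68 [-0.045 -0.011 -0.999] yawy -1.2 open 0.0321 F [-1.1 -0.2  0.2] |F| 1.2 q6 0.1
angle 28.0 radius mm 77.5
[3.5, 3.3, 13.1]
[0.0, 3.2, 12.7]
[0.1, 1.0, 13.0]
[0.2, -1.3, 13.0]
```

Call:
send_rows --motion '[{"hand":-0.8,"slide":[3,-1,0],"spin":0},{"hand":-0.8,"slide":[0,0,0],"spin":0},{"hand":-0.8,"slide":[0,0,0],"spin":0}]'

```text
time: 13.05
tool_pos: [0.5907, 0.1189, 0.1259]
tool_rot: [-1.318, 1.525, -2.91]
contact_force: [0.9, 0.2, -0.8]
opening: 0.0217
```

```bash
python3 w.py 10 4
```

```text
t 13.05 tcp [0.5907 0.1189 0.1259] tilt 2.6 [-0.044 -0.01  -0.999] yawy -1.2 open 0.0217 F [ 0.9  0.2 -0.8] |F| 1.2 q6 0.1
angle 28.4 radius mm 76.7
[0.9, 4.0, 12.7]
[-0.0, 3.3, 12.6]
[0.1, 1.1, 13.0]
[0.2, -1.2, 13.0]
```

Call:
send_rows --motion '[{"hand":-0.8,"slide":[0.5,5,12.5],"spin":0},{"hand":-0.8,"slide":[0,3.5,12.5],"spin":0},{"hand":-0.8,"slide":[0,1,13],"spin":0},{"hand":-0.8,"slide":[0,-1,13],"spin":0}]'

```text
time: 13.45
tool_pos: [0.5983, 0.0662, 0.1255]
tool_rot: [-1.374, 1.525, -2.964]
contact_force: [-3.8, 3.5, -1.4]
opening: 0.0217
```

```bash
python3 w.py 12 6 .125
```

```text
t 13.45 tcp [0.5983 0.0662 0.1255] tilt 2.64 [-0.045 -0.008 -0.999] yawy -1.1 open 0.0217 F [-3.8  3.5 -1.4] |F| 5.4 q6 0.01
angle -12.2 radius mm 76.8
[1.0, -6.4, 14.6]
[0.5, -7.6, 13.7]
[0.6, -10.3, 11.8]
[0.7, -12.5, 9.4]
[0.7, -14.2, 6.6]
[0.7, -15.3, 3.5]
```

```bash
python3 w.py 14 8 .125 .0765
```

```text
t 13.45 tcp [0.5983 0.0662 0.1255] tilt 2.64 [-0.045 -0.008 -0.999] yawy -1.1 open 0.0217 F [-3.8  3.5 -1.4] |F| 5.4 q6 0.01
angle -12.2 radius mm 76.8
[1.0, -6.1, 17.7]
[0.6, -9.9, 15.8]
[0.7, -13.4, 12.9]
[0.8, -16.2, 9.3]
[0.9, -17.9, 5.1]
[0.8, -18.6, 0.6]
[0.8, -18.2, -3.9]
[0.7, -16.7, -8.2]
```

Call:
send_rows --motion '[{"hand":-0.8,"slide":[0.8,-6,17.7],"spin":0},{"hand":-0.8,"slide":[0.6,-10,15.8],"spin":0},{"hand":-0.8,"slide":[0.7,-13.4,12.9],"spin":0},{"hand":-0.8,"slide":[0.8,-16.2,9.3],"spin":0},{"hand":-0.8,"slide":[0.8,-17.9,5.1],"spin":0},{"hand":-0.8,"slide":[0.8,-18.6,0.6],"spin":0}]'

```text
time: 14.05
tool_pos: [0.5125, 0.0018, 0.1241]
tool_rot: [-1.586, 1.526, 3.1]
contact_force: [3.3, 8.7, -0.5]
opening: 0.0225
```

```bash
python3 w.py 14 8 .125 .0755
```

```text
t 14.05 tcp [0.5125 0.0018 0.1241] tilt 2.54 [-0.044  0.002 -0.999] yawy -1.5 open 0.0225 F [ 3.3  8.7 -0.5] |F| 9.3 q6 -0.11
angle -97.6 radius mm 81.5
[-0.2, -17.3, -10.2]
[0.7, -16.4, -8.4]
[0.6, -13.9, -12.1]
[0.5, -10.5, -15.1]
[0.3, -6.6, -17.2]
[0.1, -2.2, -18.3]
[-0.1, 2.3, -18.3]
[-0.3, 6.6, -17.2]
```

Call:
send_rows --motion '[{"hand":-0.8,"slide":[0,-16,-10.5],"spin":0},{"hand":-0.8,"slide":[0.6,-15,-9],"spin":0},{"hand":-0.8,"slide":[0.6,-13,-12],"spin":0},{"hand":-0.8,"slide":[0.5,-10,-14.5],"spin":0},{"hand":-0.8,"slide":[0.3,-6,-16.5],"spin":0}]'

```text
time: 14.55
tool_pos: [0.453, 0.0551, 0.1276]
tool_rot: [-1.236, 1.533, -2.839]
contact_force: [-5.2, -5.0, 5.6]
opening: 0.0217
```

```bash
python3 w.py 14 8 .125 .0755;  python3 - <<'E'
from h import *
for n in ['scene']:
    p=shot(n);a,b=((240,180),(210,160))
    cv2.imwrite(f'pics/{n}7.png',cv2.resize(p['pixels'][a[1]:a[1]+b[1],a[0]:a[0]+b[0]],(787,600),interpolation=2))
E
```

```text
t 14.55 tcp [0.453  0.0551 0.1276] tilt 2.16 [-0.036 -0.011 -0.999] yawy -1.9 open 0.0217 F [-5.2 -5.   5.6] |F| 9.1 q6 0.0
angle -158.8 radius mm 75.5
[2.5, -5.0, -17.7]
[-0.2, -0.7, -18.4]
[-0.4, 3.8, -18.0]
[-0.5, 8.0, -16.5]
[-0.6, 11.8, -14.1]
[-0.7, 14.9, -10.8]
[-0.7, 17.0, -6.9]
[-0.7, 18.2, -2.6]
```

View pics/scene7.png

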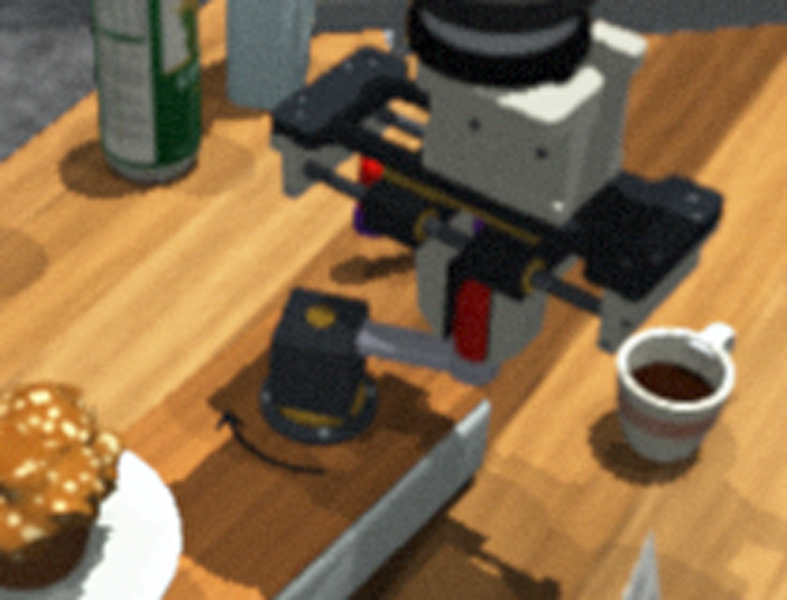

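Call:
send_rows --motion '[{"hand":-0.8,"slide":[0.5,-4,-17],"spin":0},{"hand":-0.8,"slide":[0,-0.5,-18],"spin":0},{"hand":-0.8,"slide":[0,3.8,-18],"spin":0},{"hand":-0.8,"slide":[0,8,-16.5],"spin":0},{"hand":-0.8,"slide":[0,11.5,-14],"spin":0}]'

```text
time: 15.1
tool_pos: [0.4693, 0.1368, 0.1262]
tool_rot: [-1.17, 1.524, -2.776]
contact_force: [-3.4, -1.0, 4.8]
opening: 0.0219
```

```bash
python3 w.py 14 8 .125 .0755
```

```text
t 15.1 tcp [0.4693 0.1368 0.1262] tilt 2.67 [-0.043 -0.017 -0.999] yawy -2.0 open 0.0219 F [-3.4 -1.   4.8] |F| 6.0 q6 0.18
angle 134.7 radius mm 76.8
[0.4, 15.1, -10.9]
[-0.9, 16.6, -8.0]
[-0.8, 18.0, -3.7]
[-0.8, 18.4, 0.7]
[-0.7, 17.6, 5.2]
[-0.5, 15.9, 9.3]
[-0.3, 13.2, 12.9]
[-0.1, 9.7, 15.7]
```

Call:
send_rows --motion '[{"hand":-0.8,"slide":[-0.4,15,-10.5],"spin":0},{"hand":-0.8,"slide":[-0.8,16.5,-8],"spin":0},{"hand":-0.8,"slide":[-0.8,18,-4],"spin":0},{"hand":-0.8,"slide":[-0.8,18.4,0.5],"spin":0},{"hand":-0.8,"slide":[-0.7,17.6,5],"spin":0}]'

```text
time: 15.6
tool_pos: [0.5531, 0.1523, 0.1263]
tool_rot: [-1.231, 1.516, -2.834]
contact_force: [-3.3, 0.3, 0.9]
opening: 0.0217
```

```bash
python3 w.py 14 8 .125 .0755
```

```text
t 15.6 tcp [0.5531 0.1523 0.1263] tilt 3.16 [-0.053 -0.017 -0.998] yawy -1.9 open 0.0217 F [-3.3  0.3  0.9] |F| 3.4 q6 0.18
angle 66.8 radius mm 76.2
[0.7, 16.0, 9.4]
[-0.5, 13.6, 12.4]
[-0.2, 10.2, 15.3]
[-0.0, 6.2, 17.3]
[0.2, 1.8, 18.3]
[0.5, -2.7, 18.2]
[0.7, -7.0, 17.0]
[0.8, -10.9, 14.8]
```

Call:
send_rows --motion '[{"hand":-0.8,"slide":[0,16,9],"spin":0},{"hand":-0.8,"slide":[-0.5,13.6,12.4],"spin":0},{"hand":-0.8,"slide":[-0.2,10.2,15.3],"spin":0},{"hand":-0.8,"slide":[0,6.2,17.3],"spin":0},{"hand":-0.8,"slide":[0.2,1.8,18.3],"spin":0},{"hand":-0.8,"slide":[0.5,-2.7,18],"spin":0}]'

```text
time: 16.2
tool_pos: [0.5955, 0.0565, 0.1246]
tool_rot: [-1.313, 1.51, -2.916]
contact_force: [-4.4, 4.8, 0.6]
opening: 0.0217
```

```bash
python3 w.py 14 8 .125 .0755
```

```text
t 16.2 tcp [0.5955 0.0565 0.1246] tilt 3.47 [-0.059 -0.014 -0.998] yawy -1.9 open 0.0217 F [-4.4  4.8  0.6] |F| 6.6 q6 0.01
angle -19.6 radius mm 77.0
[0.4, -9.1, 16.3]
[0.9, -11.5, 14.3]
[1.0, -14.6, 11.1]
[1.1, -16.9, 7.3]
[1.1, -18.1, 2.9]
[1.0, -18.3, -1.5]
[0.9, -17.4, -5.9]
[0.8, -15.5, -10.0]
```

Call:
send_rows --motion '[{"hand":-0.8,"slide":[0.4,-10,15],"spin":0},{"hand":-0.8,"slide":[0.9,-12,13],"spin":0},{"hand":-0.8,"slide":[1,-15,10],"spin":0},{"hand":-0.8,"slide":[1,-17,6],"spin":0}]'

```text
time: 16.6
tool_pos: [0.5417, 0.0075, 0.125]
tool_rot: [-1.296, 1.519, -2.904]
contact_force: [2.6, 6.3, -1.0]
opening: 0.0218
```

```bash
python3 w.py 14 8 .125 .0755
```

```text
t 16.6 tcp [0.5417 0.0075 0.125 ] tilt 2.96 [-0.05  -0.012 -0.999] yawy -2.2 open 0.0218 F [ 2.6  6.3 -1. ] |F| 6.9 q6 -0.07
angle -76.1 radius mm 77.1
[1.0, -18.6, 1.3]
[0.9, -18.3, -1.6]
[0.8, -17.4, -6.0]
[0.6, -15.4, -10.0]
[0.4, -12.6, -13.4]
[0.2, -8.9, -16.1]
[-0.0, -4.8, -17.8]
[-0.2, -0.3, -18.4]
```

Call:
send_rows --motion '[{"hand":-0.8,"slide":[0.8,-17.5,0],"spin":0},{"hand":-0.8,"slide":[0.8,-17.5,-3],"spin":0},{"hand":-0.8,"slide":[0.8,-16.5,-7],"spin":0},{"hand":-0.8,"slide":[0.6,-14.5,-10.5],"spin":0}]'

```text
time: 17.0
tool_pos: [0.4783, 0.0213, 0.1269]
tool_rot: [-1.023, 1.53, -2.637]
contact_force: [1.1, -3.1, 1.9]
opening: 0.0222
```

```bash
python3 w.py 14 8 .125 .0755
```

```text
t 17.0 tcp [0.4783 0.0213 0.1269] tilt 2.36 [-0.036 -0.02  -0.999] yawy -2.5 open 0.0222 F [ 1.1 -3.1  1.9] |F| 3.8 q6 -0.04
angle -126.5 radius mm 75.8
[2.1, -13.6, -12.4]
[0.0, -10.5, -15.1]
[-0.1, -6.6, -17.2]
[-0.3, -2.2, -18.3]
[-0.5, 2.3, -18.3]
[-0.6, 6.6, -17.2]
[-0.7, 10.6, -15.1]
[-0.7, 13.9, -12.1]
```

Call:
send_rows --motion '[{"hand":-0.8,"slide":[1,-13.6,-12.4],"spin":0},{"hand":-0.8,"slide":[0,-10.5,-15],"spin":0},{"hand":-0.8,"slide":[0,-6.5,-17],"spin":0},{"hand":-0.8,"slide":[0,-2,-18],"spin":0},{"hand":-0.8,"slide":[-0.3,2.5,-18],"spin":0}]'

```text
time: 17.5
tool_pos: [0.4485, 0.0952, 0.127]
tool_rot: [-0.81, 1.526, -2.429]
contact_force: [-5.7, -1.0, 5.8]
opening: 0.0222
```

```bash
python3 w.py 14 8 .125 .0755
```

```text
t 17.5 tcp [0.4485 0.0952 0.127 ] tilt 2.58 [-0.034 -0.029 -0.999] yawy -2.8 open 0.0222 F [-5.7 -1.   5.8] |F| 8.2 q6 0.13
angle 170.0 radius mm 76.1
[1.3, 5.1, -17.8]
[-0.8, 8.7, -16.2]
[-0.8, 12.3, -13.6]
[-0.8, 15.3, -10.2]
[-0.8, 17.3, -6.2]
[-0.7, 18.3, -1.9]
[-0.5, 18.2, 2.6]
[-0.3, 17.0, 7.0]
```

Call:
send_rows --motion '[{"hand":-0.8,"slide":[0,5,-17.5],"spin":0},{"hand":-0.8,"slide":[-0.6,8.7,-16],"spin":0},{"hand":-0.8,"slide":[-0.8,12.3,-13.6],"spin":0},{"hand":-0.8,"slide":[-0.8,15.3,-10.2],"spin":0},{"hand":-0.8,"slide":[-0.8,17.3,-6.2],"spin":0}]'

```text
time: 18.0
tool_pos: [0.504, 0.1547, 0.1272]
tool_rot: [-0.938, 1.515, -2.558]
contact_force: [-3.6, 3.9, 3.3]
opening: 0.0218
```

```bash
python3 w.py 14 8 .125 .0755
python3 - <<'E'
from h import *
for n in ['scene']:
    p=shot(n);a,b=((190,160),(250,190))
    cv2.imwrite(f'pics/{n}8.png',cv2.resize(p['pixels'][a[1]:a[1]+b[1],a[0]:a[0]+b[0]],(787,600),interpolation=2))
E
```

```text
t 18.0 tcp [0.504  0.1547 0.1272] tilt 3.2 [-0.047 -0.031 -0.998] yawy -2.9 open 0.0218 F [-3.6  3.9  3.3] |F| 6.3 q6 0.23
angle 104.8 radius mm 75.2
[1.2, 18.1, -3.8]
[-0.8, 18.4, 1.1]
[-0.6, 17.5, 5.5]
[-0.4, 15.7, 9.6]
[-0.1, 12.9, 13.1]
[0.1, 9.4, 15.8]
[0.3, 5.3, 17.6]
[0.6, 0.8, 18.4]
```

View pics/scene8.png

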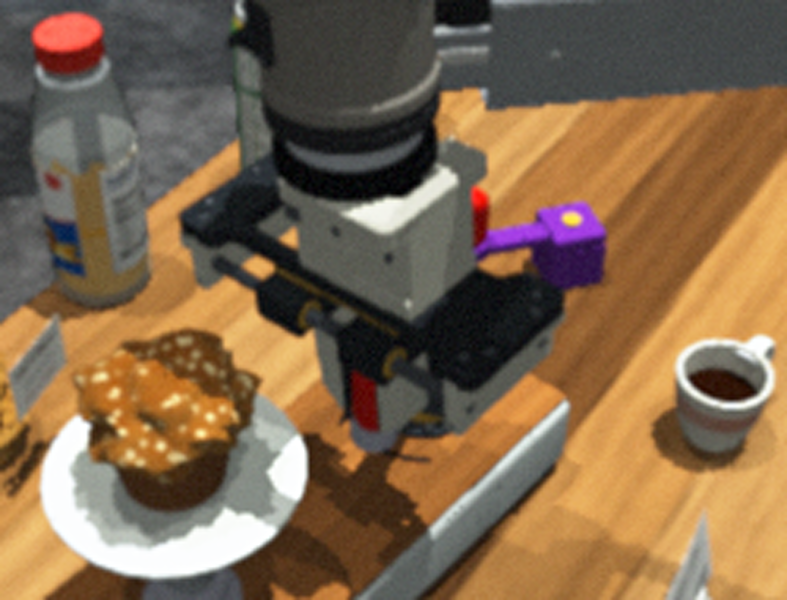

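Call:
send_rows --motion '[{"hand":-0.8,"slide":[0,18,-3],"spin":0},{"hand":-0.8,"slide":[-0.6,18.4,1],"spin":0},{"hand":-0.8,"slide":[-0.5,17.5,5.5],"spin":0},{"hand":-0.8,"slide":[-0.4,15.7,9.6],"spin":0},{"hand":-0.8,"slide":[0,12.9,13],"spin":0}]'

```text
time: 18.55
tool_pos: [0.5877, 0.1216, 0.1261]
tool_rot: [-0.975, 1.513, -2.594]
contact_force: [-4.2, 0.1, 0.5]
opening: 0.0216
```

```bash
python3 w.py 8 8 .125 .0755
```

```text
t 18.55 tcp [0.5877 0.1216 0.1261] tilt 3.32 [-0.049 -0.03  -0.998] yawy -2.8 open 0.0216 F [-4.2  0.1  0.5] |F| 4.2 q6 0.15
angle 31.5 radius mm 75.7
[1.2, 5.2, 9.1]
[0.1, 4.0, 9.7]
[0.2, 2.6, 10.2]
[0.3, 1.2, 10.5]
[0.4, -0.3, 10.5]
[0.4, -1.8, 10.4]
[0.5, -3.2, 10.0]
[0.5, -4.6, 9.5]
```

Small steps now towards the expected stop (around +8°).

Call:
send_rows --motion '[{"hand":-0.8,"slide":[0.5,5.2,9],"spin":0},{"hand":-0.8,"slide":[0,4,9.7],"spin":0},{"hand":-0.8,"slide":[0,0,0],"spin":0}]'

```text
time: 18.85
tool_pos: [0.5974, 0.0974, 0.1257]
tool_rot: [-0.963, 1.513, -2.586]
contact_force: [0.4, 0.6, 1.6]
opening: 0.0218
```

```bash
python3 w.py 4 4 .1255 .0755
```

```text
t 18.85 tcp [0.5974 0.0974 0.1257] tilt 3.29 [-0.049 -0.03  -0.998] yawy -3.0 open 0.0218 F [0.4 0.6 1.6] |F| 1.8 q6 0.11
angle 11.7 radius mm 75.8
[0.4, 0.9, 5.2]
[0.1, 0.8, 5.2]
[0.2, 0.4, 5.2]
[0.2, 0.1, 5.3]
```

Call:
send_rows --motion '[{"hand":-0.8,"slide":[0,0.9,5],"spin":0},{"hand":-0.8,"slide":[0,0.5,3],"spin":0}]'

```text
time: 19.05
tool_pos: [0.5984, 0.0892, 0.1262]
tool_rot: [-0.961, 1.515, -2.583]
contact_force: [-0.3, 1.9, -0.7]
opening: 0.0221
```

```bash
python3 w.py 4 3 .1255 .0755
```

```text
t 19.05 tcp [0.5984 0.0892 0.1262] tilt 3.2 [-0.047 -0.03  -0.998] yawy -3.0 open 0.0221 F [-0.3  1.9 -0.7] |F| 2.0 q6 0.1
angle 5.4 radius mm 75.5
[0.8, 0.6, 5.2]
[0.2, 0.2, 5.3]
[0.2, -0.1, 5.3]
```

Call:
send_rows --motion '[{"hand":-0.8,"slide":[0,0.4,5],"spin":0},{"hand":-0.8,"slide":[0,0,3],"spin":0}]' --grip_force 15

```text
time: 19.25
tool_pos: [0.5987, 0.0813, 0.1264]
tool_rot: [-0.952, 1.516, -2.573]
contact_force: [1.4, 2.1, -0.6]
opening: 0.0214
```

```bash
python3 w.py 4 3 .1255 .0755
```

```text
t 19.25 tcp [0.5987 0.0813 0.1264] tilt 3.12 [-0.046 -0.029 -0.999] yawy -3.0 open 0.0214 F [ 1.4  2.1 -0.6] |F| 2.6 q6 0.09
angle -0.6 radius mm 75.4
[1.1, 0.1, 5.2]
[0.2, -0.3, 5.3]
[0.2, -0.7, 5.2]
```

Call:
send_rows --motion '[{"hand":-0.8,"slide":[0.3,0,5],"spin":0},{"hand":-0.8,"slide":[0,-0.3,4],"spin":0}]'

```text
time: 19.45
tool_pos: [0.5982, 0.0725, 0.1264]
tool_rot: [-0.956, 1.518, -2.577]
contact_force: [2.5, 6.8, -0.2]
opening: 0.0215
```

```bash
python3 w.py 4 3 .1255 .0755
python3 - <<'E'
from m import *
p=shot('top')
for d in vision.cut_out(p,'plate_top')[:1]:
    u,Y=pts(p,d['mask']); c,n=np.histogram(Y[:,2],np.arange(.12,.27,.005)); print(list(zip(n.round(3).tolist(),c.tolist())))
E
```

```text
t 19.45 tcp [0.5982 0.0725 0.1264] tilt 3.03 [-0.045 -0.028 -0.999] yawy -2.9 open 0.0215 F [ 2.5  6.8 -0.2] |F| 7.3 q6 0.07
angle -7.3 radius mm 75.5
[1.1, -0.6, 5.2]
[0.2, -0.9, 5.2]
[0.2, -1.3, 5.1]
[(0.12, 0), (0.125, 0), (0.13, 0), (0.135, 0), (0.14, 0), (0.145, 0), (0.15, 0), (0.155, 0), (0.16, 0), (0.165, 8), (0.17, 871), (0.175, 951), (0.18, 19), (0.185, 0), (0.19, 0), (0.195, 0), (0.2, 0), (0.205, 3), (0.21, 18), (0.215, 27), (0.22, 100), (0.225, 228), (0.23, 366), (0.235, 387), (0.24, 430), (0.245, 127), (0.25, 2), (0.255, 0), (0.26, 0), (0.265, 0)]
```

Call:
send_rows --motion '[{"hand":-0.8,"slide":[0,-0.6,5],"spin":0},{"hand":-0.8,"slide":[0,-0.5,3],"spin":0}]'

```text
time: 19.75
tool_pos: [0.5972, 0.0681, 0.1271]
tool_rot: [-1.045, 1.523, -2.666]
contact_force: [1.8, 12.0, -2.0]
opening: 0.0214
```

```bash
python3 w.py 4 0
```

```text
t 19.75 tcp [0.5972 0.0681 0.1271] tilt 2.73 [-0.042 -0.022 -0.999] yawy -2.9 open 0.0214 F [ 1.8 12.  -2. ] |F| 12.3 q6 0.06
angle -10.8 radius mm 75.3
```

Call:
send_rows --motion '[{"hand":-0.8,"slide":[0,-0.6,6],"spin":0},{"hand":-0.8,"slide":[0,-0.5,6],"spin":0},{"hand":-0.8,"slide":[0,0,4],"spin":0}]' --grip_force 20

```text
time: 20.05
tool_pos: [0.5961, 0.063, 0.1275]
tool_rot: [-1.427, 1.532, -3.046]
contact_force: [1.9, 17.1, -1.2]
opening: 0.0215
```

```bash
python3 w.py 4 0
```

```text
t 20.05 tcp [0.5961 0.063  0.1275] tilt 2.2 [-0.038 -0.004 -0.999] yawy -2.8 open 0.0215 F [ 1.9 17.1 -1.2] |F| 17.2 q6 0.03
angle -15.0 radius mm 75.3
```

Call:
send_rows --motion '[{"hand":0.0,"slide":[0,0,0],"spin":0},{"hand":0.3,"slide":[0,0,0],"spin":0},{"hand":0.3,"slide":[0,0,0],"spin":0}]'

```text
time: 20.35
tool_pos: [0.5953, 0.0628, 0.1275]
tool_rot: [-1.396, 1.531, -3.014]
contact_force: [-0.3, -0.3, 0.2]
opening: 0.041
```

```bash
python3 w.py 4 0
```

```text
t 20.35 tcp [0.5953 0.0628 0.1275] tilt 2.3 [-0.04  -0.005 -0.999] yawy -2.7 open 0.041 F [-0.3 -0.3  0.2] |F| 0.5 q6 0.03
angle -15.3 radius mm 74.6
```

Clear of contact; lift straight up and swing the arm back toward the robot to see the result.

Call:
send_rows --motion '[{"hand":0.3,"slide":[0,0,0],"spin":0},{"hand":0.3,"slide":[0,0,0],"spin":0},{"hand":0.3,"slide":[-15,0,0],"spin":0},{"hand":0.3,"slide":[-30,0,0],"spin":0},{"hand":0.3,"slide":[-30,0,0],"spin":0},{"hand":0.3,"slide":[-25,0,0],"spin":0},{"hand":0.3,"slide":[-15,-20,10],"spin":0},{"hand":0.3,"slide":[0,-40,20],"spin":0}]'

```text
time: 21.15
tool_pos: [0.5393, 0.0338, 0.2471]
tool_rot: [-1.338, 1.526, -2.957]
contact_force: [0.8, -0.4, 0.3]
opening: 0.0598
```

Call:
send_rows --motion '[{"hand":0.3,"slide":[-5,-30,30],"spin":0},{"hand":0.3,"slide":[-5,-20,40],"spin":0},{"hand":0.3,"slide":[-5,-10,40],"spin":0},{"hand":0.3,"slide":[0,0,30],"spin":0},{"hand":0.3,"slide":[0,0,0],"spin":0}]'

```text
time: 21.65
tool_pos: [0.4663, -0.109, 0.2692]
tool_rot: [-1.252, 1.526, -2.871]
contact_force: [0.0, -0.3, -0.4]
opening: 0.0595
```

```bash
python3 w.py 4 0
python3 - <<'E'
from ck import *
for n in ['scene','top']:
    p=shot(n);a={'scene':(190,160),'top':(150,190)}[n];b=(250,190)
    cv2.imwrite(f'pics/{n}9.png',cv2.resize(p['pixels'][a[1]:a[1]+b[1],a[0]:a[0]+b[0]],(787,600),interpolation=2))
    for d in vision.cut_out(p,'plate_top')[:1]:
        u,Y=pts(p,d['mask']); q=Y[(Y[:,2]>.15)&(Y[:,2]<.19)]; print(n,'plate',np.median(q[:,2]),len(q))
    r=crank_pts(p)
    if r:
        uv,X=r; h=X[(np.hypot(X[:,0]-.524,X[:,1]-.0825)<.013)&(X[:,2]>.11)]; print('hub top',len(h),np.median(h[:,2]))
        k=X[X[:,2]>.14]; print('knob',k.mean(0),len(k),X[:,2].max())
E
```

```text
t 21.65 tcp [ 0.4663 -0.109   0.2692] tilt 2.57 [-0.043 -0.012 -0.999] yawy -2.8 open 0.0595 F [ 0.  -0.3 -0.4] |F| 0.5 q6 -0.32
angle -106.6 radius mm 199.7
scene plate 0.17500793281219884 2703
hub top 112 0.12362272509494765
knob [0.59545387 0.08496836 0.1546699 ] 157 0.16420839338162985
hub top 144 0.12337592234622274
knob [0.59519491 0.07946819 0.15905114] 111 0.16640207061890178
```

View pics/scene9.png

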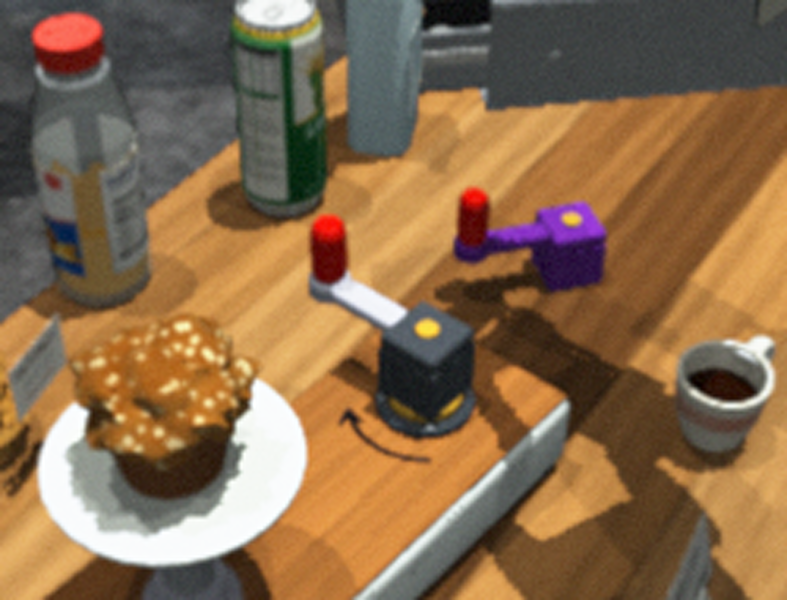

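View pics/top9.png

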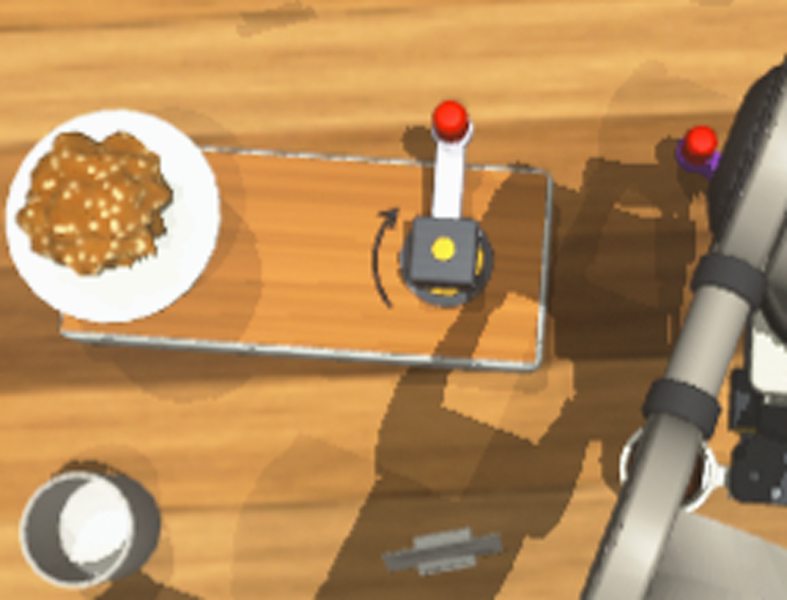

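Run:
```python
from fit import *
from scipy.optimize import differential_evolution as DE
P={n:shot(n) for n in ['top','scene']}; G={n:gradmag(P[n]) for n in P}
def cost(q,ns):
    x,y,a,z=q[0]/1000,q[1]/1000,np.radians(q[2]),q[3]/1000
    s=0
    for n in ns:
        s+=loop(G[n],P[n],sq(x,y,a,.040,z)); Q=arm(x,y,a); Q[:,2]=z-.002; s+=.5*(edgescore(G[n],P[n],Q[0],Q[1])+edgescore(G[n],P[n],Q[2],Q[3]))
    return -s
for ns in (['top'],['scene'],['top','scene']):
    zz=(120.9,121.1) if len(ns)==1 else (116,128)
    r=DE(cost,[(512,536),(70,95),(-25,25),zz],args=(ns,),seed=1); print('crank',ns,r.x.round(2),r.fun)
q=r.x;x,y,a=q[0]/1000,q[1]/1000,np.radians(q[2]); A=arm(x,y,a);A[:,2]=.119
pl=[sq(x,y,a,.04,.121),sq(x,y,a,.04,.075),A]
cv2.imwrite('pics/ov9.png',np.hstack([over(P['top'],pl,(290,262),25,0),over(P['scene'],pl,(320,272),25,0)]))
# biases
for n,pp in P.items():
    for nm,w in [('wood',[.505,.15,.063]),('wood2',[.50,.035,.063]),('counter',[.62,.05,0]),('purplehub',[.549,-.140,.046])]:
        uv=proj(P[n],[[w[0]+dx,w[1]+dy,w[2]] for dx in np.arange(-.008,.009,.004) for dy in np.arange(-.008,.009,.004)])
        print(n,nm,w[2],np.median(world(P[n],uv)[:,2]).round(4))
    # riser yaw from wood mask edges
```

```text
crank ['top'] [523.67  82.47  -2.14 120.99] -758.3424682617188
crank ['scene'] [524.56  82.42  -2.08 121.03] -630.64697265625
crank ['top', 'scene'] [524.03  82.37  -2.05 121.03] -1387.00830078125
top wood 0.063 0.0649
top wood2 0.063 0.0642
top counter 0 0.0025
top purplehub 0.046 0.6181
scene wood 0.063 0.065
scene wood2 0.063 0.0653
scene counter 0 0.0647
scene purplehub 0.046 0.0484
```

View pics/ov9.png

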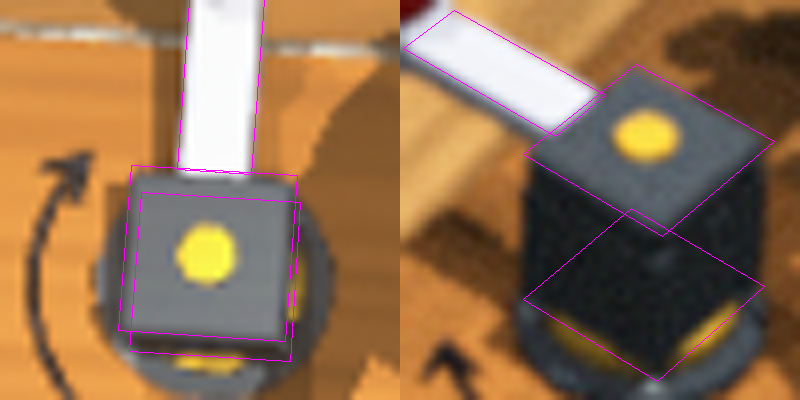

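Run:
```python
from h import *
a=cv2.imread('pics/scene0.png').astype(int)
p=shot('scene'); b=p['pixels'].astype(int)
for t in ['juice_bottle','drink_can','espresso_cup']:
    for d in vision.search_frame(p,t)[:1]: print(t,round(d['conf'],2),np.round(d['uv'],1))
for n,(u0,u1,v0,v1) in {'bottle':(200,240,165,255),'can':(262,296,155,228),'cup':(402,438,265,305),'purple':(332,384,218,250)}.items(): 
    r=cv2.phaseCorrelate(a[v0:v1,u0:u1].mean(2),b[v0:v1,u0:u1].mean(2)); print(n,np.round(r[0],2),round(r[1],2))
s=observe(); print(s['time'],np.round(s['contact_force'],1))
job.hand_in()
```

```text
juice_bottle 0.98 [217.7 211.2]
drink_can 0.95 [276.5 191.5]
espresso_cup 0.64 [418.2 283.2]
bottle [ 0.02 -0.05] 0.99
can [-0.   0.5] 0.98
cup [-0.31  0.18] 0.81
purple [ 0.18 -0.19] 0.85
22.25 [-0.2  0.4 -0.6]
the job is handed in; nothing more can be done
```

The crank is fully home on the drive shaft and wound clockwise just over two full turns, with the plate at its upper stop. I handed the job in at 22.25 s.

I gripped the dark-hub crank by its hub, lowered it onto the shaft without resistance, then gripped the knob and wound it round. I left the purple look-alike alone.

**Crank:** a fit to both camera pictures puts its hub top at 121.0 mm, so its underside is at 75 mm, centred on the shaft. Its yaw is about −2°.

**Plate:** it reads 175 mm, or about 173 mm after taking off the cameras' bias of roughly 2 mm. The push on the knob rose from 2 N to 17 N there, which fits a hard stop.

**Bystanders:** the bottle, can, cup and purple crank show no shift above half a pixel against the first picture. The wrist force was about zero at the end, with the robot clear of everything.

**Disagreement:** at the stop the gripper position suggested a knob angle of −15°, while the pictures afterwards showed the crank at −2°. I take this as the fingers slipping on the knob once the stop held it. I did not do a second push to confirm.

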